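# Lock the T-footed bench anvil into its spring socket

### The job

Take the small steel anvil out of its wooden rest and lock it into the blue spring socket on the jeweller's bench: pass the T-bar of its foot down through the narrow slot, press it in against the spring, give it a quarter turn, and let the spring lift it into its seat so that it stands locked and upright on its own when you let go. The slotted plate slides, so the slot is seldom quite in the middle, so look or feel for it gently: never push the anvil against the socket with more than about 30 N (3 kg). Leave the other things on the bench where they are.

Things in the scene. Friction and masses are not known exactly. Their poses are not given: they have to be found in the camera images.
- anvil: T-footed steel bench anvil, 70 mm tall, 0.28 kg, standing upright in the wooden rest. Origin: centre of the underside of the foot; z up, x along the T-bar and the head. Foot: brass T-bar 30 mm (x) by 9 mm (y), 8 mm tall. Round shank 8.8 mm thick, z = 8 to 42 mm. The bar is symmetric: either way round fits the socket.
- anvil_head (a point): Centre of the anvil's head, axes as the anvil, 56 mm above the foot's underside. The head is a steel block 28 mm tall (anvil z = 42 to 70), 22 mm wide in y with flat parallel sides to grip, reaching in x from -28 mm (square end) to +29 mm (rounded end).
- rest: Fixed wooden rest. Origin: centre of its underside, on the bench. Base 110 (x) by 64 (y) by 12 mm; two uprights at x = -36 to -19 and 19 to 36 mm, 44 mm wide in y, 58 mm high, carry the ends of the anvil's head (lips 5 mm higher at the outer ends). The foot hangs between them, underside 16 mm above the bench, T-bar along rest x; the anvil lifts straight up.
- socket: Fixed spring socket. Origin: centre of its underside, on the bench; z up. Dark base 116 (x) by 112 (y) by 8 mm, blue casing 64 by 76 mm, aluminium slotted plate on top (62 by 86 mm). The slot runs along socket x. Inside is a level black spring pad, 46 by 58 mm, with its top at z = 32 mm when free; it is pressed down by the foot.
- socket_top (a point): Middle of the socket at the height of the plate's top, 44 mm above the bench, socket axes. Slot: 37 mm long in x, 10.6 mm wide in y, centred in x, but the plate has been left anywhere from -11 to +11 mm along y from this point (not measured). The plate is stiff: it gives only to sideways pushes above about 12 N. It is 6 mm thick, with 4 mm lands below it beside the slot.
- turn_depth (a point): Fixed point in the socket, 26 mm above the bench: the T-bar clears the lands and can turn only with the foot's underside at or below this height (better 1 to 2 mm below). The spring pad meets the foot at 32 mm with 6.5 N, pushes 9.5 N here, about 10 N at 25 mm, and stops hard at 22.5 mm (11.3 N).
- seat (a point): Fixed point in the socket, 30 mm above the bench: height of the foot's underside when locked. After a quarter turn either way the T-bar lies along socket y under a cross groove, 14 mm wide, between the lands; the spring lifts it into the groove, 4 mm above turn_depth, and holds it against the plate.
- pliers: Bystander, not to be disturbed: pliers with one red and one blue handle, 180 mm long, lying between socket and rest. Origin on its underside.
- file: Bystander, not to be disturbed: hand file with a blue handle, 290 mm long, lying at the back. Origin on its underside.
- ring_clamp: Bystander, not to be disturbed: wooden ring clamp with a brass collar, 130 mm long, lying. Origin on its underside.
- hammer: Bystander, not to be disturbed: hammer, 220 mm long, lying at the back. Origin on its underside.
- mandrel: Bystander, not to be disturbed: tapered steel ring mandrel, 140 mm tall, standing on its 40 mm foot on the left. Origin on its underside.
- ring_tray: Bystander, not to be disturbed: grey divided tray, 110 by 150 by 25 mm, on the right. Origin on its underside.
- pen_cup: Bystander, not to be disturbed: white cup with three pens, 70 mm wide, 140 mm tall, on the left. Origin on its underside.
Not all that is in view belongs to the job. There is more than one size of the socket; the job needs the larger. Leave any pink look-alike of the anvil alone.

How it is judged:
By the outcome, as a careful person would: the job done as asked, in the order asked, and still so for the second after the job is handed in, with the robot touching nothing.
It also fails if it takes over 72 s, if anything falls off the work surface, if the arm or the gripper's body presses on something with over 40 N, if the wrist force passes 120 N, or if a joint passes its speed limit or range.

### The arm

A 6-joint arm with a two-finger parallel gripper is mounted at the origin on the work surface. World frame = base frame: x ahead of the robot, y to its left, z up, the work surface at z = 0. Lengths are in mm, angles in rad, forces in N, time in s.
With the tool pointing down it reaches from about 400 to 825 mm from the base axis. Payload 7 kg.
Tool frame: the origin (TCP) lies midway between the tips of the shut fingers; the grasp point (between the pads) lies arm.grip_depth behind it (arm.grip_depth is the distance from the TCP to the grasp point, in mm); z points along the fingers, x is the direction in which the jaws open and shut, and the axes are right-handed (so a half turn about z gives the same grasp; the last joint's range is limited). The gripper opens to 88 mm and grips with 3 to 60 N. Pads are 19 mm wide; open, the fingers measure 130 mm over their backs; the gripper's body (78 mm by 193 mm) begins 47 mm behind the grasp point.
Start: joints at [1.558, 0.359, 0.012, 0, -1.224, -0.288], TCP at [200.001, 644.666, 191.261] pointing down, gripper open.
Joint ranges: [-3.07, 3.07], [-1.43, 2.12], [-1.02, 1.25], [-3.03, 1.67], [-3.05, -0], [-3.03, 3.03]. Speed limits (rad/s): [2.39, 2.39, 3.01, 3.14, 3.14, 3.14].

### API

Orientations are given as a 3x3 rotation matrix whose columns are the frame's x, y, z axes.
In Python, from bench import arm, eyes, ticket gives the robot as it stands. The module is installed in compiled form; this text tells all that it offers.
- The arm moves only by the shell command python3 -m jog 'ROWS'. ROWS is JSON, a list of rows, each an object of numbers: "gripper": the finger opening in mm, from 0 to 87.6; "tx", "ty", "tz": the shift along the tool's x, y, z in units of 40 mm (1.0 is 40 mm); "turn": the turn about the tool's z in units of 5 degrees (1.0 is 5 degrees). In form: [{"gripper": .., "tx": .., "ty": .., "tz": .., "turn": ..}, ...]. A call has exactly 10 rows; each row is the pose to reach, as a shift and turn from the pose commanded when the call began, along the tool's axes at that moment; what a row does not reach only later rows make up. A row lasts 1/12 s, in which the tool goes at most 41.7 mm and 7.16 degrees, less where a joint would pass 70% of its speed; a pose out of reach is approached as far as the arm can. A call with a gripper value outside its range is refused whole. The fingers move at their own pace and stop on an object; the grip force is fixed at half the most. Time passes only in rows, so rows that repeat a pose let the fingers close, or fill a call up. It gives the time, the measured TCP pose, the force and the opening at its end, in the units of the state.
- arm.state(): the state, without advancing time (a new reading comes with each control period).
- eyes.camera(name): name is "scene" or "side" or "wrist"; returns a dict with "image" (420x560x3 uint8, red, green, blue), "K" (3x3 intrinsics, pixels), "T" (4x4, takes a point from camera to world coordinates); the wrist camera has in their place "hand_eye" (4x4, takes a point from camera to tool coordinates, whose origin is the TCP and whose axes are the tool frame's). Camera axes: x right, y up, looking along -z (the intrinsics and any distortion apply to the point x, -y, -z); pixel columns grow to the right and rows downward; lengths in mm; the calibration is good to about 2 mm. A picture is of the moment at which its call begins: read the wrist's pose just before it. There is no depth.
- ticket.job_done(): hands the job in, once; it reports no verdict.
The state is a dict: "t": time; "joint_positions": joint angles; "joint_vel": joint speeds; "tau": joint torques, N m; "tcp_pos": TCP position; "tcp_rot": TCP orientation; "contact_force": force on the tool from outside, world axes, zero at the start; "ft_torque": the same for the moment, N m; "grip_width": finger opening in mm.
Only numpy, scipy, OpenCV 4.12 (cv2) and the standard library are available. Lean on these libraries where they do the work, as an engineer would, in place of code of your own. Each camera call takes 0.05 s, during which the arm holds its last target.

## Working session

There is one attempt and no reset: what is moved stays moved. The work goes in short steps, Python scripts to look and compute and a shell command to move; the robot and the scene stay as the last step left them, time stands still between calls to the robot, and variables do not carry over. Pictures are saved under pics/ and viewed, and the job is handed in when it is done.

```bash
mkdir -p pics; python3 - <<'E'
from bench import arm, eyes
import cv2
s=arm.state();print({k:(v.tolist() if hasattr(v,'tolist') else v) for k,v in s.items()}, arm.grip_depth)
for n in ["scene","side","wrist"]:
    c=eyes.camera(n);cv2.imwrite(f"pics/{n}0.png",c["image"][:,:,::-1])
    print(n,[k for k in c], c["K"], c.get("T",c.get("hand_eye")))
E
```

```text
{'t': 0.0, 'joint_positions': [1.5581057180654205, 0.3594235638467617, 0.0110689636438594, -0.00035740097763474054, -1.2241012884886642, -0.2880744856924481], 'joint_vel': [-0.0005995692593605234, 0.0013144329689829984, -0.001108309049333679, -0.0016284061538017647, -0.0005202904441736538, 2.6324490398922785e-05], 'tau': [0.0009523847984382883, -58.271645307540894, 29.305747747421265, 6.997154206037521, 0.007247987959999591, -0.00016438021248177392], 'tcp_pos': [199.85175709044992, 644.1640975891444, 190.30211078880885], 'tcp_rot': [[-0.29636699596545923, -0.9550740684014059, -0.00035716886245240864], [-0.9550726459083732, 0.2963671735275657, -0.0016551413418270334], [0.0016866357013551726, -0.00014940705687700937, -0.9999985664677437]], 'contact_force': [-0.8689727378859219, -0.07460675227592534, 0.5192880008540124], 'ft_torque': [-0.0028062976465841488, 0.007473480587552207, -0.007657995939337589], 'grip_width': 87.62058576168256} 18.8
scene ['image', 'K', 'T'] [[520.57064959   0.         286.07501072]
 [  0.         520.57064959 205.02739835]
 [  0.           0.           1.      
[... 423 characters left out ...]
]] [[-9.88751139e-01  8.67467287e-02 -1.21844945e-01  3.70465581e+02]
 [-1.48545646e-01 -6.64700630e-01  7.32193461e-01  1.13917931e+03]
 [-1.74750240e-02  7.42056654e-01  6.70109353e-01  1.11650570e+03]
 [ 0.00000000e+00  0.00000000e+00  0.00000000e+00  1.00000000e+00]]
wrist ['image', 'K', 'hand_eye'] [[304.05127004   0.         282.27435078]
 [  0.         304.05127004 209.18238178]
 [  0.           0.           1.        ]] [[ 9.99999699e-01 -3.66006953e-04  6.84019561e-04 -2.67115736e-01]
 [-1.72979102e-04 -9.64710289e-01 -2.63313556e-01 -7.10234433e+01]
 [ 7.56255300e-04  2.63313359e-01 -9.64710062e-01 -1.92679822e+02]
 [ 0.00000000e+00  0.00000000e+00  0.00000000e+00  1.00000000e+00]]
```

View pics/scene0.png

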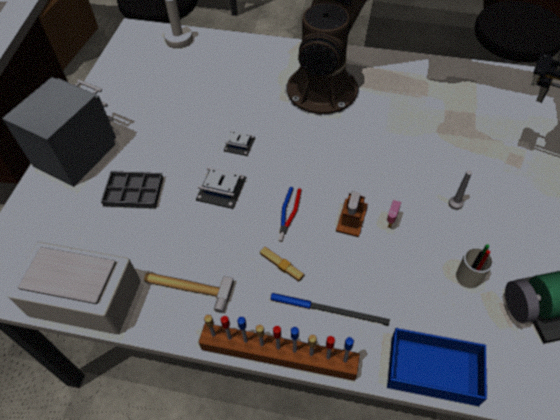

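View pics/side0.png

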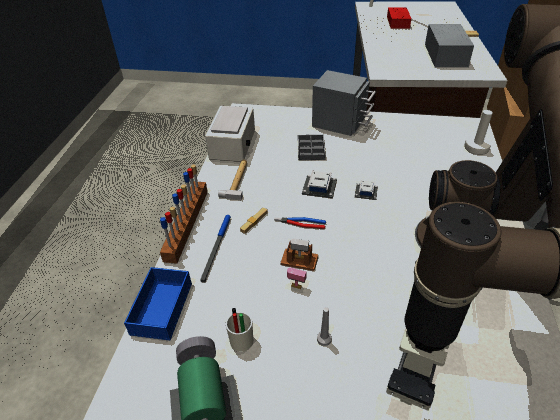

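View pics/wrist0.png

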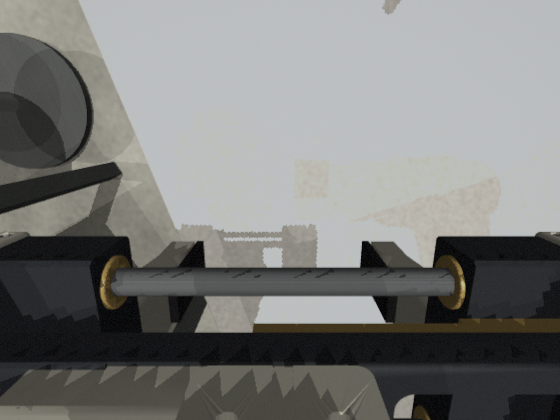

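Candidates: the anvil is either the steel one in the wooden rest (scene 353,205) or the pink look-alike (394,213). The socket is either the large one (221,185) or the small one (239,141). I choose the steel anvil and the large socket, and will check both in close crops.

```bash
cat > h.py <<'E'
import numpy as np, cv2
from bench import arm, eyes
def load(n):
    c=eyes.camera(n); return c
def ray(c,u,v,T=None):
    T=c["T"] if T is None else T
    K=c["K"]; d=np.array([(u-K[0,2])/K[0,0],-(v-K[1,2])/K[1,1],-1.])
    return T[:3,3],T[:3,:3]@d
def at(c,u,v,z,T=None):
    o,d=ray(c,u,v,T); return o+d*(z-o[2])/d[2]
def proj(c,P,T=None):
    T=c["T"] if T is None else T
    p=(np.asarray(P,float)-T[:3,3])@T[:3,:3]; K=c["K"]
    return np.stack([K[0,2]+K[0,0]*p[...,0]/-p[...,2],K[1,2]-K[1,1]*p[...,1]/-p[...,2]],-1)
def wristT(s,c):
    T=np.eye(4);T[:3,:3]=s["tcp_rot"];T[:3,3]=s["tcp_pos"];return T@c["hand_eye"]
E
python3 - <<'E'
from h import *
a=cv2.imread("pics/scene0.png");b=cv2.imread("pics/side0.png")
cv2.imwrite("pics/c1.png",np.hstack([cv2.resize(a[120:220,185:265],(400,500),interpolation=2),cv2.resize(a[170:250,330:410],(400,500),interpolation=2)[:]]))
cv2.imwrite("pics/c2.png",np.hstack([cv2.resize(b[160:210,295:385],(405,225),interpolation=2),cv2.resize(b[230:300,270:330],(390,455),interpolation=2)[:225*2][:225]]))
cv2.imwrite("pics/c3.png",np.vstack([cv2.resize(b[160:210,290:390],(600,300),interpolation=2),cv2.resize(b[232:282,260:360],(600,300),interpolation=2)]))
E
```

```text
(no output)
```

View pics/c1.png

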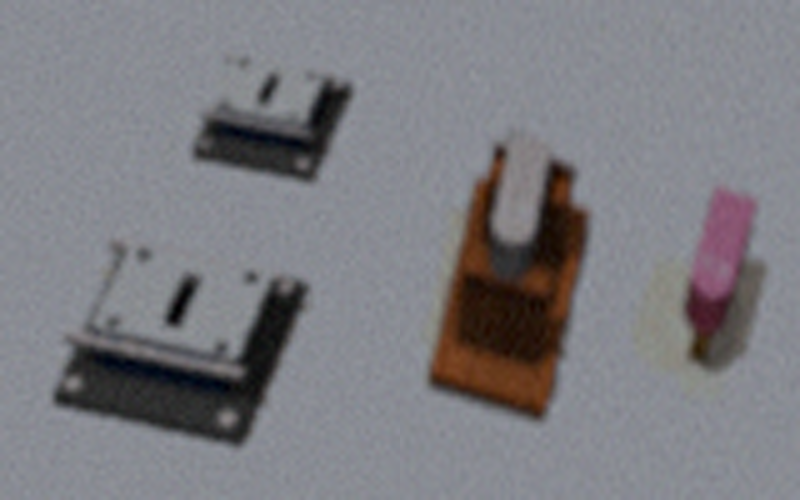

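View pics/c3.png

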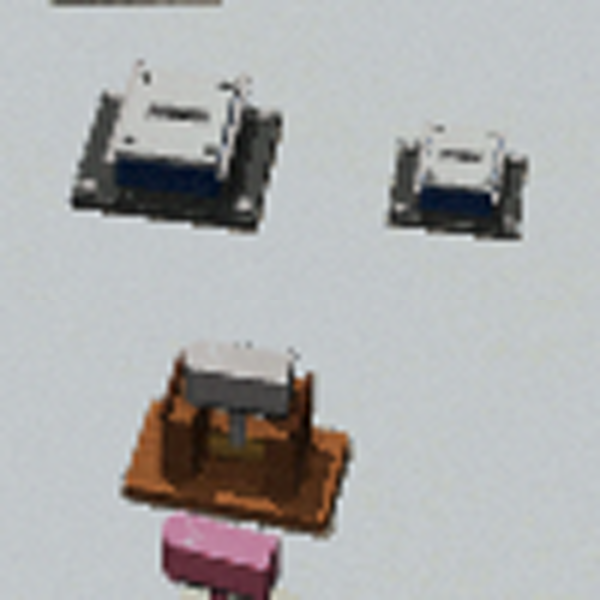

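The left crop shows the steel anvil in the wooden rest at scene (354,200). The larger socket, with a dark slot, is at about (221,180). Next I take rough positions from both views.

```bash
python3 - <<'E'
from h import *
c=load("scene");s=load("side")
L=lambda x,y:(x/5+185,y/5+120)
R=lambda x,y:((x-400)/5+330,y/6.25+170)
S=lambda x,y:(x/6+290,y/6+160)
S2=lambda x,y:(x/6+260,(y-300)/6+232)
p=lambda n,v:print(n,np.round(v,1))
p("head sq",at(c,*R(526,133),86));p("head rd",at(c,*R(516,243),86))
p("rest frontL",at(c,*R(432,380),12));p("rest frontR",at(c,*R(545,412),12))
p("slot a",at(c,*L(192,276),44));p("slot b",at(c,*L(173,325),44))
for q in [(55,400),(243,440),(307,290)]: p("base",at(c,*L(*q),8))
for q in [(72,338),(243,374),(118,243)]: p("plate",at(c,*L(*q),44))
p("side slot",at(s,*S(147,112),44));p("",at(s,*S(210,117),44))
for q in [(72,205),(258,228),(282,115),(105,97)]: p("side base",at(s,*S(*q),8))
for q in [(187,345),(185,372),(292,382),(292,356)]: p("side headtop",at(s,*S2(*q),86))
for q in [(123,490),(330,525),(350,440)]: p("side rest",at(s,*S2(*q),12))
E
```

```text
head sq [464.6 165.   86. ]
head rd [521.8 167.2  86. ]
rest frontL [548.  132.6  12. ]
rest frontR [552.3 193.3  12. ]
slot a [ 447.2 -203.6   44. ]
slot b [ 482.7 -204.5   44. ]
base [ 520.4 -266.5    8. ]
base [ 526.5 -156.2    8. ]
base [ 417.1 -147.6    8. ]
plate [ 502.2 -256.7   44. ]
plate [ 507.9 -157.7   44. ]
plate [ 432.1 -251.3   44. ]
side slot [ 481.4 -199.4   44. ]
 [ 442.3 -199.4   44. ]
side base [ 521.5 -147.2    8. ]
side base [ 406.4 -140.3    8. ]
side base [ 399.3 -252.2    8. ]
side base [ 513.5 -256.3    8. ]
side headtop [517.8 161.8  86. ]
side headtop [516.1 180.8  86. ]
side headtop [461.2 180.5  86. ]
side headtop [463.3 162.4  86. ]
side rest [547.  200.2  12. ]
side rest [437.  209.3  12. ]
side rest [432.4 149.4  12. ]
```

```bash
python3 -m jog '[{"gripper":87,"tx":0.3,"ty":-0.33,"tz":-0.2,"turn":0},{"gripper":87,"tx":0.9,"ty":-0.98,"tz":-0.5,"turn":-0.3},{"gripper":87,"tx":1.55,"ty":-1.65,"tz":-0.8,"turn":-0.6},{"gripper":87,"tx":2.2,"ty":-2.35,"tz":-1,"turn":-1},{"gripper":87,"tx":2.85,"ty":-3.05,"tz":-1,"turn":-1.4},{"gripper":87,"tx":3.5,"ty":-3.75,"tz":-1,"turn":-1.8},{"gripper":87,"tx":4.15,"ty":-4.45,"tz":-1,"turn":-2.2},{"gripper":87,"tx":4.8,"ty":-5.15,"tz":-1,"turn":-2.6},{"gripper":87,"tx":5.45,"ty":-5.85,"tz":-1,"turn":-2.8},{"gripper":87,"tx":6.1,"ty":-6.5,"tz":-1,"turn":-3}]'
```

```text
t: 1.08
tcp_pos: [376.7, 332.3, 231.8]
tcp_rot: [[-0.038, -0.999, 0.0], [-0.999, 0.038, 0.001], [-0.001, -0.0, -1.0]]
contact_force: [0.2, -0.4, -0.2]
grip_width: 87.0
```

```bash
python3 -m jog '[{"gripper":87,"tx":0.75,"ty":-0.47,"tz":0,"turn":0},{"gripper":87,"tx":1.5,"ty":-0.94,"tz":0,"turn":0},{"gripper":87,"tx":2.25,"ty":-1.4,"tz":0,"turn":0},{"gripper":87,"tx":3,"ty":-1.86,"tz":0,"turn":0},{"gripper":87,"tx":3.5,"ty":-2.2,"tz":0,"turn":0},{"gripper":87,"tx":3.8,"ty":-2.38,"tz":0,"turn":0},{"gripper":87,"tx":4,"ty":-2.48,"tz":0,"turn":0},{"gripper":87,"tx":4,"ty":-2.48,"tz":0,"turn":0},{"gripper":87,"tx":4,"ty":-2.48,"tz":0,"turn":0},{"gripper":87,"tx":4,"ty":-2.48,"tz":0,"turn":0}]'
python3 - <<'E'
from h import *
s=arm.state();c=load("wrist");cv2.imwrite("pics/w1.png",c["image"][:,:,::-1])
np.savez("w1.npz",T=wristT(s,c),K=c["K"])
E
```

```text
t: 1.92
tcp_pos: [468.6, 171.2, 231.3]
tcp_rot: [[-0.039, -0.999, 0.0], [-0.999, 0.039, 0.0], [-0.0, -0.0, -1.0]]
contact_force: [-0.3, 0.5, -0.7]
grip_width: 87.0
```

View pics/w1.png

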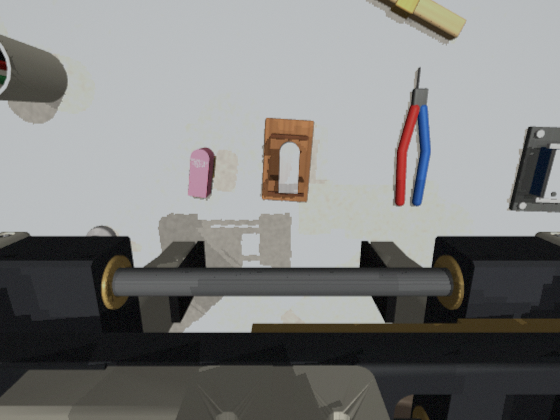

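The steel anvil sits in its rest at pixel (289,167), with the pink look-alike at (201,173). I'll measure it in an enlarged crop.

```bash
python3 - <<'E'
import cv2
a=cv2.imread("pics/w1.png");cv2.imwrite("pics/w1c.png",cv2.resize(a[110:210,240:340],(600,600),interpolation=cv2.INTER_CUBIC))
E
```

```text
(no output)
```

View pics/w1c.png

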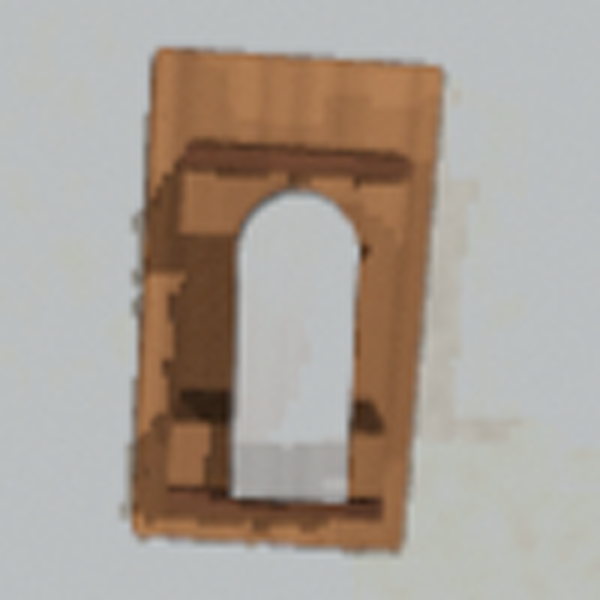

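```bash
python3 - <<'E'
from h import *
z=np.load("w1.npz");c={"K":z["K"],"T":z["T"]}
f=lambda x,y,h:at(c,240+(x+.5)/6-.5,110+(y+.5)/6-.5,h)
rd,sq=f(299,190,86),f(289,502,86)
print(rd,sq,np.linalg.norm(rd-sq))
l1,l2,r1,r2=f(239,260,86),f(231,495,86),f(360,260,86),f(348,495,86)
print(l1,l2,r1,r2,np.linalg.norm(l1-r1),np.linalg.norm(l2-r2))
for a,b in((rd,sq),(l1,l2),(r1,r2)):
    d=a-b;print(np.degrees(np.arctan2(d[1],d[0])))
C=[f(155,50,12),f(443,70,12),f(400,552,12),f(135,538,12)];print(np.round(C,1),np.mean(C,0))
for i,j in((0,3),(1,2)):
    d=C[i]-C[j];print(np.degrees(np.arctan2(d[1],d[0])),np.linalg.norm(d))
E
```

```text
[523.69032472 161.81690361  86.        ] [466.07490828 165.57414684  86.        ] 57.737796018963074
[511.61458779 173.18260977  86.        ] [467.84736584 176.49145449  86.        ] [510.76479941 151.07730125  86.        ] [466.99988237 154.3771436   86.        ] 22.1216365861223 22.130543930219346
-3.7311158410814906
-4.323392606137176
-4.311900593084049
[[551.  190.5  12. ]
 [544.4 128.3  12. ]
 [437.1 139.5  12. ]
 [442.8 200.9  12. ]] [493.82536872 164.79759384  12.        ]
-5.489112261938305 108.67251371693507
-5.976564915218364 107.89925040891346
```

```bash
python3 -m jog '[{"gripper":87,"tx":0.05,"ty":-0.2,"tz":0.4,"turn":0.1},{"gripper":87,"tx":0.1,"ty":-0.4,"tz":1.0,"turn":0.2},{"gripper":87,"tx":0.17,"ty":-0.6,"tz":1.7,"turn":0.4},{"gripper":87,"tx":0.17,"ty":-0.65,"tz":2.3,"turn":0.4},{"gripper":87,"tx":0.17,"ty":-0.65,"tz":2.7,"turn":0.4},{"gripper":87,"tx":0.17,"ty":-0.65,"tz":2.9,"turn":0.4},{"gripper":87,"tx":0.17,"ty":-0.65,"tz":3,"turn":0.4},{"gripper":87,"tx":0.17,"ty":-0.65,"tz":3,"turn":0.4},{"gripper":87,"tx":0.17,"ty":-0.65,"tz":3,"turn":0.4},{"gripper":87,"tx":0.17,"ty":-0.65,"tz":3,"turn":0.4}]'
python3 - <<'E'
from h import *
s=arm.state();c=load("wrist");cv2.imwrite("pics/w2.png",c["image"][:,:,::-1])
np.savez("w2.npz",T=wristT(s,c),K=c["K"])
c=load("side");cv2.imwrite("pics/s2.png",cv2.resize(c["image"][200:300,230:380,::-1],(780,520),interpolation=2))
E
```

```text
t: 2.8
tcp_pos: [495.3, 163.7, 112.5]
tcp_rot: [[-0.073, -0.997, 0.002], [-0.997, 0.073, 0.001], [-0.001, -0.002, -1.0]]
contact_force: [-0.4, -0.2, -0.6]
grip_width: 86.9
```

View pics/w2.png

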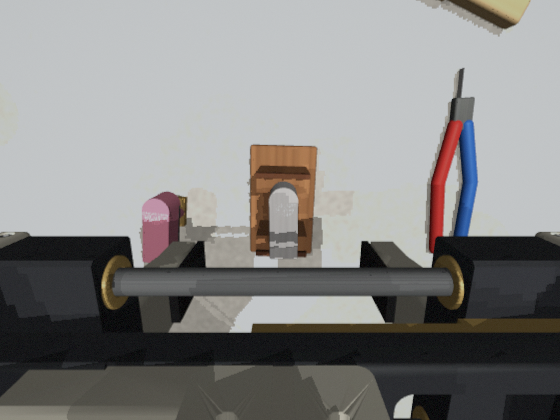

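View pics/s2.png

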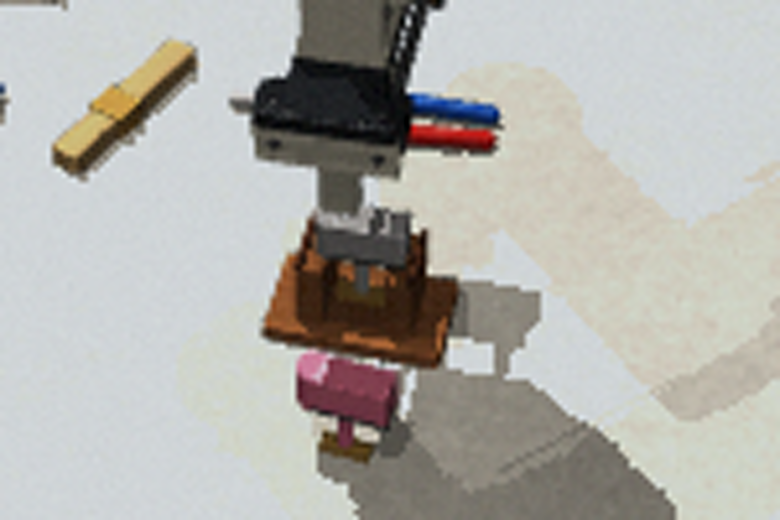

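The anvil is centred between the fingers at column 284, rows 185–257. The pink piece at (160,225) is lower than the gripper body will go. I'll refine the measurement before descending.

```bash
python3 - <<'E'
import cv2
a=cv2.imread("pics/w2.png");cv2.imwrite("pics/w2c.png",cv2.resize(a[170:270,234:334],(600,600),interpolation=cv2.INTER_CUBIC))
E
```

```text
(no output)
```

View pics/w2c.png

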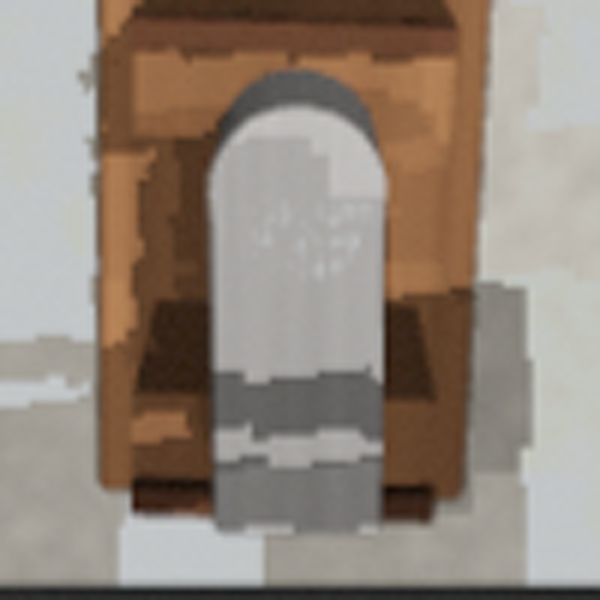

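```bash
python3 - <<'E'
from h import *
z=np.load("w2.npz");c={"K":z["K"],"T":z["T"]}
f=lambda x,y,h:at(c,234+(x+.5)/6-.5,170+(y+.5)/6-.5,h)
rd,sq=f(298,106,86),f(300,530,86)
l1,l2,r1,r2=f(210,200,86),f(214,520,86),f(387,200,86),f(385,520,86)
print(rd,sq,np.linalg.norm(rd-sq),np.linalg.norm(l1-r1),np.linalg.norm(l2-r2))
m1,m2=(l1+r1)/2,(l2+r2)/2
d=m1-m2;print(np.degrees(np.arctan2(d[1],d[0])),sq+(rd-sq)*28/57, m1,m2)
s=arm.state();print(s["tcp_pos"],s["tcp_rot"][:,1])
E
```

```text
[523.15522748 161.38091903  86.        ] [467.1738089  165.17087813  86.        ] 56.10956260958457 21.926057482192473 22.233538217138303
-3.961137466382191 [494.67345312 163.30914383  86.        ] [511.34869245 162.17429706  86.        ] [468.58318486 165.13560525  86.        ]
[495.14678698 163.52951396 112.34900771] [-0.99728793  0.07358326 -0.00151443]
```

```bash
python3 -m jog '[{"gripper":87,"tx":0,"ty":0.01,"tz":0.3,"turn":0},{"gripper":87,"tx":0,"ty":0.01,"tz":0.7,"turn":0},{"gripper":87,"tx":0,"ty":0.01,"tz":1.1,"turn":0},{"gripper":87,"tx":0,"ty":0.01,"tz":1.35,"turn":0},{"gripper":87,"tx":0,"ty":0.01,"tz":1.45,"turn":0},{"gripper":87,"tx":0,"ty":0.01,"tz":1.48,"turn":0},{"gripper":60,"tx":0,"ty":0.01,"tz":1.48,"turn":0},{"gripper":40,"tx":0,"ty":0.01,"tz":1.48,"turn":0},{"gripper":18,"tx":0,"ty":0.01,"tz":1.48,"turn":0},{"gripper":15,"tx":0,"ty":0.01,"tz":1.48,"turn":0}]'
python3 -m jog '[{"gripper":10,"tx":0,"ty":0,"tz":0,"turn":0},{"gripper":10,"tx":0,"ty":0,"tz":0,"turn":0},{"gripper":10,"tx":0,"ty":0,"tz":0,"turn":0},{"gripper":10,"tx":0,"ty":0,"tz":0,"turn":0},{"gripper":10,"tx":0,"ty":0,"tz":0,"turn":0},{"gripper":10,"tx":0,"ty":0,"tz":0,"turn":0},{"gripper":10,"tx":0,"ty":0,"tz":0,"turn":0},{"gripper":10,"tx":0,"ty":0,"tz":0,"turn":0},{"gripper":10,"tx":0,"ty":0,"tz":0,"turn":0},{"gripper":10,"tx":0,"ty":0,"tz":0,"turn":0}]'
```

```text
t: 3.73
tcp_pos: [494.6, 163.3, 52.7]
tcp_rot: [[-0.074, -0.997, 0.001], [-0.997, 0.074, 0.001], [-0.001, -0.001, -1.0]]
contact_force: [0.6, 0.5, 0.1]
grip_width: 65.7
t: 4.57
tcp_pos: [494.2, 163.1, 52.1]
tcp_rot: [[-0.074, -0.997, 0.0], [-0.997, 0.074, -0.0], [0.0, -0.0, -1.0]]
contact_force: [-0.1, -0.2, -0.2]
grip_width: 10.0
```

Fingers closed to 10 mm, but the head should stop them at 22 mm. I'll look before moving.

```bash
python3 - <<'E'
from h import *
print(arm.state()["grip_width"])
c=load("wrist");cv2.imwrite("pics/w3.png",c["image"][:,:,::-1])
c=load("side");d=load("scene")
cv2.imwrite("pics/s3.png",np.hstack([cv2.resize(c["image"][220:310,250:350,::-1],(400,360),interpolation=2),cv2.resize(d["image"][150:240,310:410,::-1],(400,360),interpolation=2)]))
E
```

```text
10.030048920396077
```

View pics/w3.png

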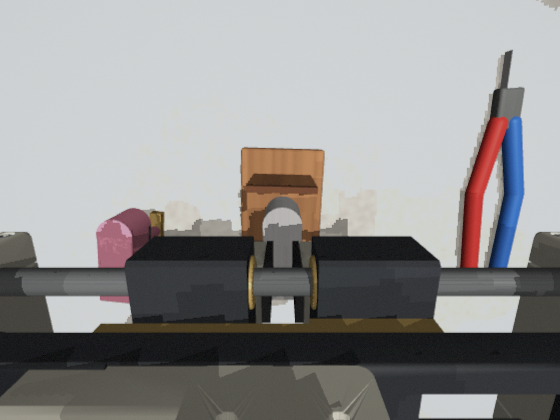

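View pics/s3.png

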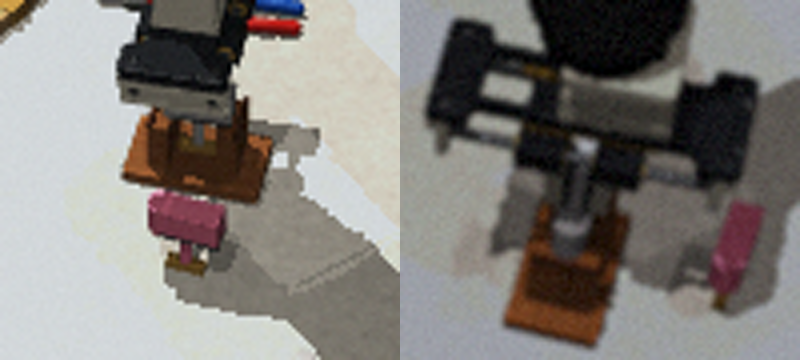

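```bash
python3 - <<'E'
import cv2
a=cv2.imread("pics/w3.png");cv2.imwrite("pics/w3c.png",cv2.resize(a[180:340,220:350],(650,600*4//3),interpolation=cv2.INTER_CUBIC)[:600])
E
```

```text
(no output)
```

View pics/w3c.png

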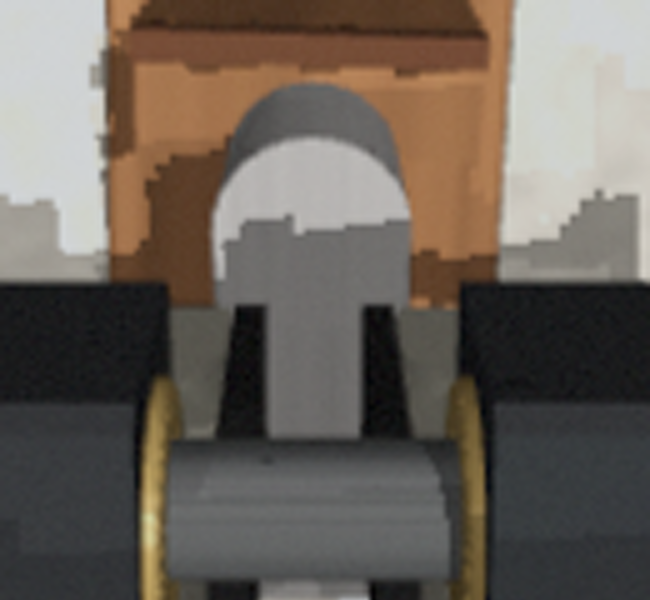

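```bash
python3 -m jog '[{"gripper":9,"tx":0,"ty":0,"tz":0,"turn":0},{"gripper":8,"tx":0,"ty":0,"tz":0,"turn":0},{"gripper":7,"tx":0,"ty":0,"tz":0,"turn":0},{"gripper":6,"tx":0,"ty":0,"tz":0,"turn":0},{"gripper":6,"tx":0,"ty":0,"tz":0,"turn":0},{"gripper":6,"tx":0,"ty":0,"tz":0,"turn":0},{"gripper":6,"tx":0,"ty":0,"tz":0,"turn":0},{"gripper":6,"tx":0,"ty":0,"tz":0,"turn":0},{"gripper":6,"tx":0,"ty":0,"tz":0,"turn":0},{"gripper":6,"tx":0,"ty":0,"tz":0,"turn":0}]'
python3 - <<'E'
from h import *
print(arm.state()["grip_width"])
c=load("wrist");cv2.imwrite("pics/w4c.png",cv2.resize(c["image"][180:300,220:350,::-1],(650,600),interpolation=2))
E
```

```text
t: 5.55
tcp_pos: [494.2, 163.1, 52.1]
tcp_rot: [[-0.074, -0.997, -0.0], [-0.997, 0.074, 0.0], [-0.0, 0.0, -1.0]]
contact_force: [0.1, -0.4, 0.3]
grip_width: 5.8
5.750454225148066
```

View pics/w4c.png

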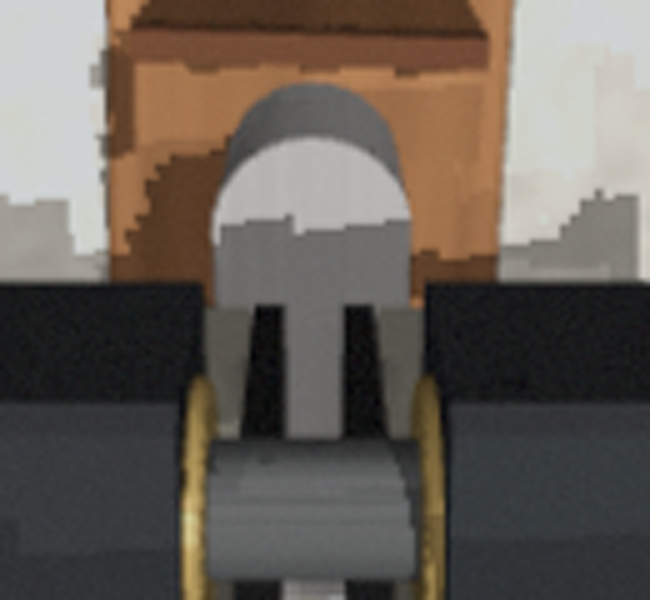

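The fingers show as inside the head with no resistance. I'll test this with a small lift of 10 mm.

```bash
python3 -m jog '[{"gripper":6,"tx":0,"ty":0,"tz":-0.05,"turn":0},{"gripper":6,"tx":0,"ty":0,"tz":-0.1,"turn":0},{"gripper":6,"tx":0,"ty":0,"tz":-0.15,"turn":0},{"gripper":6,"tx":0,"ty":0,"tz":-0.2,"turn":0},{"gripper":6,"tx":0,"ty":0,"tz":-0.25,"turn":0},{"gripper":6,"tx":0,"ty":0,"tz":-0.25,"turn":0},{"gripper":6,"tx":0,"ty":0,"tz":-0.25,"turn":0},{"gripper":6,"tx":0,"ty":0,"tz":-0.25,"turn":0},{"gripper":6,"tx":0,"ty":0,"tz":-0.25,"turn":0},{"gripper":6,"tx":0,"ty":0,"tz":-0.25,"turn":0}]'
python3 - <<'E'
from h import *
c=load("wrist");w=cv2.resize(c["image"][180:300,220:350,::-1],(400,360),interpolation=2)
c=load("side");d=load("scene")
cv2.imwrite("pics/s5.png",np.hstack([cv2.resize(c["image"][220:310,250:350,::-1],(400,360),interpolation=2),w]))
E
```

```text
t: 6.43
tcp_pos: [494.2, 163.0, 61.9]
tcp_rot: [[-0.074, -0.997, -0.0], [-0.997, 0.074, -0.0], [0.0, 0.0, -1.0]]
contact_force: [0.3, 0.8, -0.4]
grip_width: 5.8
```

View pics/s5.png

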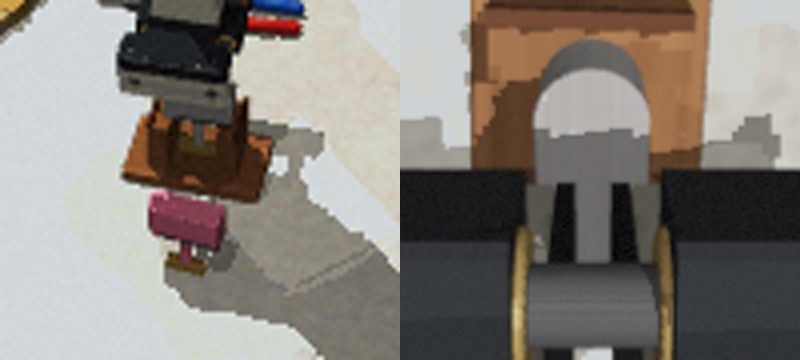

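```bash
python3 -m jog '[{"gripper":30,"tx":0,"ty":0,"tz":0,"turn":0},{"gripper":50,"tx":0,"ty":0,"tz":0,"turn":0},{"gripper":50,"tx":0,"ty":0,"tz":0,"turn":0},{"gripper":50,"tx":0,"ty":0,"tz":0,"turn":0},{"gripper":50,"tx":0,"ty":0,"tz":0,"turn":0},{"gripper":50,"tx":0,"ty":0,"tz":0,"turn":0},{"gripper":50,"tx":0,"ty":0,"tz":0,"turn":0},{"gripper":50,"tx":0,"ty":0,"tz":0,"turn":0},{"gripper":50,"tx":0,"ty":0,"tz":0,"turn":0},{"gripper":50,"tx":0,"ty":0,"tz":0,"turn":0}]'
python3 - <<'E'
from h import *
c=load("wrist");w=cv2.resize(c["image"][150:300,190:380,::-1],(400,360),interpolation=2)
c=load("side");d=load("scene")
cv2.imwrite("pics/s6.png",np.hstack([cv2.resize(c["image"][220:310,250:350,::-1],(400,360),interpolation=2),w]))
E
```

```text
t: 7.42
tcp_pos: [494.3, 163.1, 62.1]
tcp_rot: [[-0.074, -0.997, 0.0], [-0.997, 0.074, 0.0], [-0.0, -0.0, -1.0]]
contact_force: [0.1, -0.2, 1.3]
grip_width: 49.7
```

View pics/s6.png

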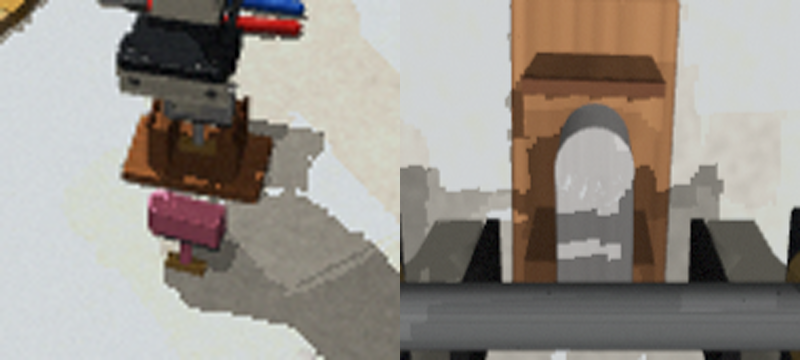

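```bash
python3 - <<'E'
from h import *
s=arm.state();c=load("side");R=s["tcp_rot"];p=s["tcp_pos"];w=s["grip_width"]/2
T=lambda x,y,z:proj(c,p+R@np.array([x,y,z]))
im=cv2.resize(c["image"][200:300,230:380,::-1],(780,520),interpolation=2)
def dot(q,col):
    cv2.circle(im,(int((q[0]-230)*5.2),int((q[1]-200)*5.2)),4,col,-1)
for sx in(-1,1):
  for y in(-9.5,9.5):
    for z in(0,-66): dot(T(sx*w,y,z),(0,0,255) if sx<0 else (0,255,0))
cv2.imwrite("pics/s7.png",im)
d=load("scene")
im=cv2.resize(d["image"][140:240,300:420,::-1],(720,600),interpolation=2)
for sx in(-1,1):
  for y in(-9.5,9.5):
    for z in(0,-66):
      q=proj(d,p+R@np.array([sx*w,y,z]));cv2.circle(im,(int((q[0]-300)*6),int((q[1]-140)*6)),4,(0,0,255) if sx<0 else (0,255,0),-1)
cv2.imwrite("pics/s7b.png",im)
E
```

```text
(no output)
```

View pics/s7.png

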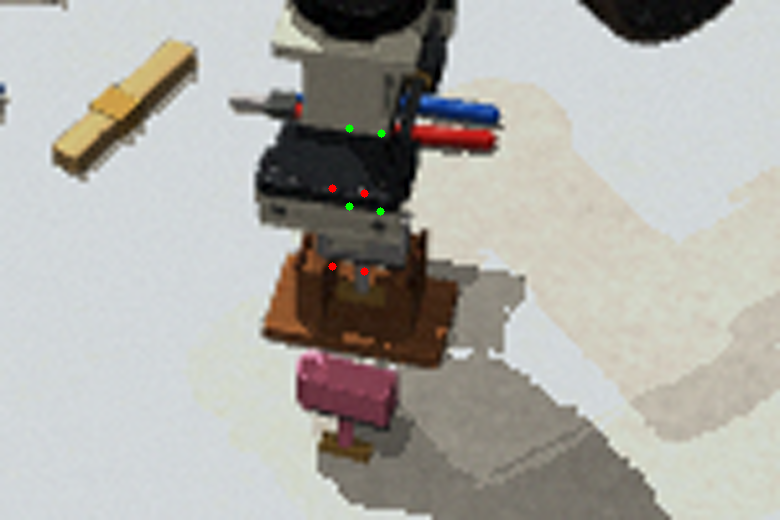

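View pics/s7b.png

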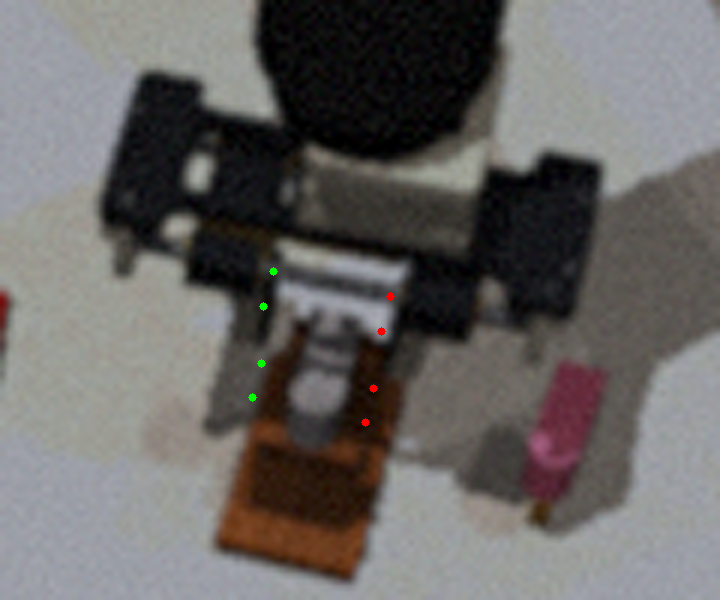

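```bash
python3 - <<'E'
from h import *
c=load("side");s=arm.state()
for q in [(262,222),(405,240),(330,232)]:
    o,d=ray(c,230+q[0]/5.2,200+q[1]/5.2); 
    for y in (259,255): print(q,y,o+d*(y-o[1])/d[1])
w=load("wrist");cv2.imwrite("pics/w8.png",cv2.resize(w["image"][200:300,180:380,::-1],(800,400),interpolation=2))
for z in (0,-20,-30,-35,-40,-50,-66):
    T=w["hand_eye"];print(z,[np.round(proj(w,np.array([sx*s["grip_width"]/2,y,z]),T),1).tolist() for sx in(-1,1) for y in(-9.5,9.5)])
E
```

```text
(262, 222) 259 [534.00538451 259.         171.29655376]
(262, 222) 255 [534.74859582 255.         167.00102382]
(405, 240) 259 [455.96684915 259.         168.11782055]
(405, 240) 255 [456.35541211 255.         163.80784476]
(330, 232) 259 [496.79190835 259.         168.64425994]
(330, 232) 255 [497.36600195 255.         164.33667657]
0 [[245.3, 222.3], [246.2, 248.9], [320.2, 222.3], [319.3, 248.9]]
-20 [[241.4, 232.4], [242.5, 261.5], [324.2, 232.4], [323.1, 261.5]]
-30 [[239.1, 238.3], [240.3, 268.8], [326.5, 238.3], [325.3, 268.8]]
-35 [[237.9, 241.5], [239.2, 272.7], [327.8, 241.6], [326.5, 272.8]]
-40 [[236.6, 244.9], [237.9, 276.9], [329.1, 245.0], [327.7, 277.0]]
-50 [[233.7, 252.4], [235.2, 286.1], [332.1, 252.4], [330.5, 286.1]]
-66 [[228.3, 266.4], [230.1, 303.3], [337.6, 266.5], [335.6, 303.3]]
```

View pics/w8.png

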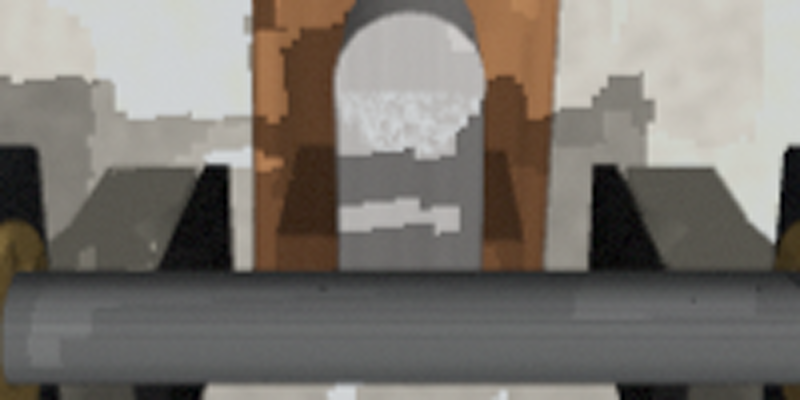

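Both the wrist and side views agree that the gripper's actual tips sit about 35 mm above the reported TCP. At TCP z=52 the fingers had closed over the top of the head. The grasp point is therefore about TCP+54, so I need TCP z≈18.

```bash
python3 -m jog '[{"gripper":50,"tx":0,"ty":0,"tz":0.15,"turn":0},{"gripper":50,"tx":0,"ty":0,"tz":0.35,"turn":0},{"gripper":50,"tx":0,"ty":0,"tz":0.55,"turn":0},{"gripper":50,"tx":0,"ty":0,"tz":0.75,"turn":0},{"gripper":50,"tx":0,"ty":0,"tz":0.9,"turn":0},{"gripper":50,"tx":0,"ty":0,"tz":1.0,"turn":0},{"gripper":50,"tx":0,"ty":0,"tz":1.06,"turn":0},{"gripper":50,"tx":0,"ty":0,"tz":1.1,"turn":0},{"gripper":50,"tx":0,"ty":0,"tz":1.1,"turn":0},{"gripper":40,"tx":0,"ty":0,"tz":1.1,"turn":0}]'
python3 -m jog '[{"gripper":30,"tx":0,"ty":0,"tz":0,"turn":0},{"gripper":25,"tx":0,"ty":0,"tz":0,"turn":0},{"gripper":20,"tx":0,"ty":0,"tz":0,"turn":0},{"gripper":15,"tx":0,"ty":0,"tz":0,"turn":0},{"gripper":10,"tx":0,"ty":0,"tz":0,"turn":0},{"gripper":10,"tx":0,"ty":0,"tz":0,"turn":0},{"gripper":10,"tx":0,"ty":0,"tz":0,"turn":0},{"gripper":10,"tx":0,"ty":0,"tz":0,"turn":0},{"gripper":10,"tx":0,"ty":0,"tz":0,"turn":0},{"gripper":10,"tx":0,"ty":0,"tz":0,"turn":0}]'
```

```text
t: 8.6
tcp_pos: [494.4, 163.2, 18.2]
tcp_rot: [[-0.074, -0.997, 0.0], [-0.997, 0.074, 0.0], [-0.0, -0.0, -1.0]]
contact_force: [-0.2, -0.3, 0.6]
grip_width: 47.1
t: 9.43
tcp_pos: [494.3, 163.1, 18.3]
tcp_rot: [[-0.074, -0.997, 0.0], [-0.997, 0.074, 0.0], [-0.0, -0.0, -1.0]]
contact_force: [-2.5, 0.3, 2.9]
grip_width: 21.6
```

Gripped at 21.6 mm. Lifting straight up now.

```bash
python3 - <<'E'
from h import *
s=arm.state();w=load("wrist");np.savez("g.npz",img=w["image"],p=s["tcp_pos"],R=s["tcp_rot"])
cv2.imwrite("pics/w9.png",w["image"][:,:,::-1])
E
python3 -m jog '[{"gripper":5,"tx":0,"ty":0,"tz":-0.1,"turn":0},{"gripper":5,"tx":0,"ty":0,"tz":-0.3,"turn":0},{"gripper":5,"tx":0,"ty":0,"tz":-0.6,"turn":0},{"gripper":5,"tx":0,"ty":0,"tz":-0.9,"turn":0},{"gripper":5,"tx":0,"ty":0,"tz":-1.3,"turn":0},{"gripper":5,"tx":0,"ty":0,"tz":-1.7,"turn":0},{"gripper":5,"tx":0,"ty":0,"tz":-2.0,"turn":0},{"gripper":5,"tx":0,"ty":0,"tz":-2.3,"turn":0},{"gripper":5,"tx":0,"ty":0,"tz":-2.45,"turn":0},{"gripper":5,"tx":0,"ty":0,"tz":-2.5,"turn":0}]'
python3 - <<'E'
from h import *
w=load("wrist");cv2.imwrite("pics/w10.png",w["image"][:,:,::-1])
c=load("side");cv2.imwrite("pics/s10.png",cv2.resize(c["image"][180:300,240:360,::-1],(600,600),interpolation=2))
E
```

```text
t: 10.32
tcp_pos: [494.6, 163.3, 119.3]
tcp_rot: [[-0.074, -0.997, 0.001], [-0.997, 0.074, 0.001], [-0.001, -0.001, -1.0]]
contact_force: [1.6, 0.1, -3.1]
grip_width: 21.8
```

View pics/w9.png

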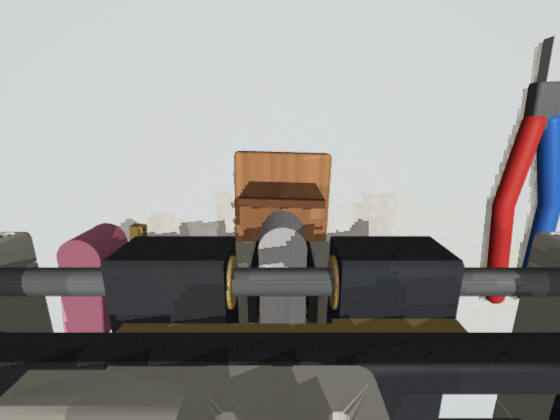

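View pics/w10.png

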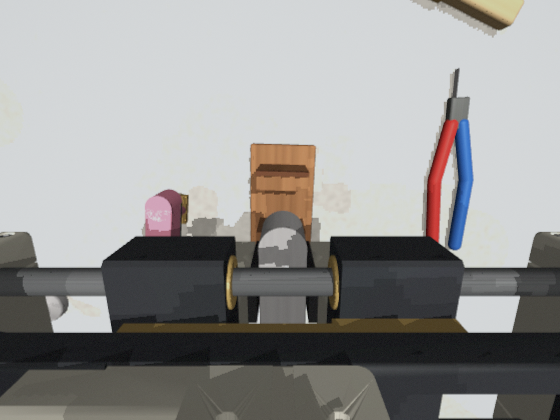

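View pics/s10.png

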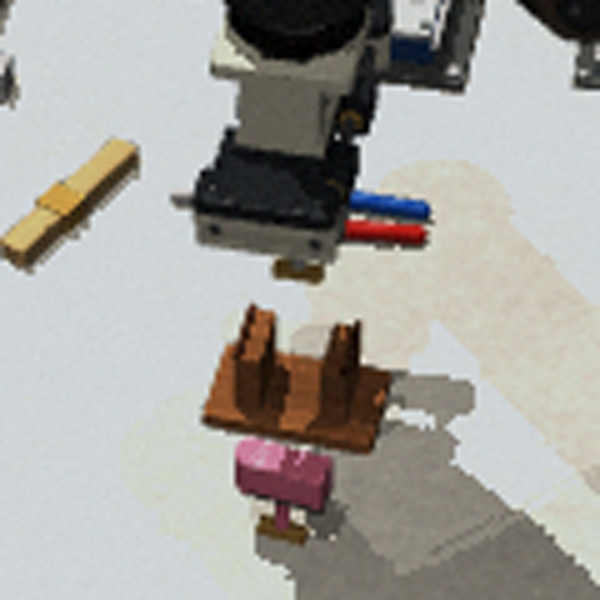

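The anvil is held: grip 21.8 mm, weight −3.1 N, and the brass foot hangs clear at (300,268) in the crop. I carry it back past the socket so the wrist camera can see the slot.

```bash
python3 -m jog '[{"gripper":5,"tx":0.25,"ty":0.06,"tz":0,"turn":0},{"gripper":5,"tx":0.8,"ty":0.2,"tz":0,"turn":0},{"gripper":5,"tx":1.5,"ty":0.37,"tz":0,"turn":0},{"gripper":5,"tx":2.3,"ty":0.57,"tz":0,"turn":0},{"gripper":5,"tx":3.1,"ty":0.76,"tz":0,"turn":0},{"gripper":5,"tx":3.9,"ty":0.96,"tz":0,"turn":0},{"gripper":5,"tx":4.7,"ty":1.16,"tz":0,"turn":0},{"gripper":5,"tx":5.5,"ty":1.35,"tz":0,"turn":0},{"gripper":5,"tx":6.3,"ty":1.55,"tz":0,"turn":0},{"gripper":5,"tx":7.1,"ty":1.75,"tz":0,"turn":0}]'
python3 -m jog '[{"gripper":5,"tx":0.75,"ty":0.18,"tz":0,"turn":0},{"gripper":5,"tx":1.35,"ty":0.33,"tz":0,"turn":0},{"gripper":5,"tx":1.8,"ty":0.45,"tz":0,"turn":0},{"gripper":5,"tx":2.1,"ty":0.52,"tz":0,"turn":0},{"gripper":5,"tx":2.22,"ty":0.55,"tz":0,"turn":0},{"gripper":5,"tx":2.25,"ty":0.55,"tz":0,"turn":0},{"gripper":5,"tx":2.25,"ty":0.55,"tz":0,"turn":0},{"gripper":5,"tx":2.25,"ty":0.55,"tz":0,"turn":0},{"gripper":5,"tx":2.25,"ty":0.55,"tz":0,"turn":0},{"gripper":5,"tx":2.25,"ty":0.55,"tz":0,"turn":0}]'
python3 - <<'E'
from h import *
s=arm.state();w=load("wrist");np.savez("w11.npz",T=wristT(s,w),K=w["K"]);cv2.imwrite("pics/w11.png",w["image"][:,:,::-1])
E
```

```text
t: 11.25
tcp_pos: [401.6, -116.6, 117.4]
tcp_rot: [[-0.074, -0.997, -0.001], [-0.997, 0.074, -0.0], [0.0, 0.001, -1.0]]
contact_force: [1.1, -0.1, -3.9]
grip_width: 21.5
t: 12.08
tcp_pos: [375.1, -202.6, 118.0]
tcp_rot: [[-0.073, -0.997, 0.0], [-0.997, 0.073, 0.0], [-0.0, 0.0, -1.0]]
contact_force: [1.2, 0.2, -2.1]
grip_width: 22.1
```

View pics/w11.png

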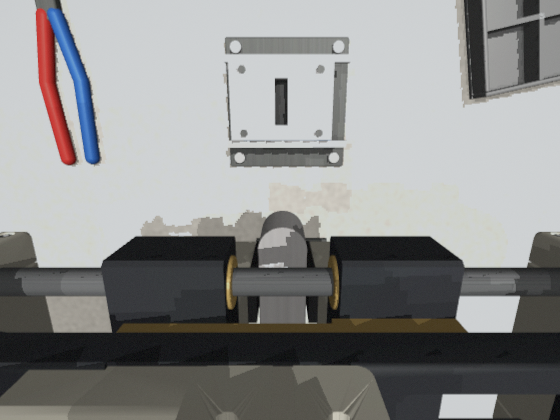

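The wrist view shows a socket with its slot at (281,101). I'll measure it and check the size.

```bash
python3 - <<'E'
import cv2
a=cv2.imread("pics/w11.png");cv2.imwrite("pics/w11c.png",cv2.resize(a[30:175,215:360],(798,798),interpolation=cv2.INTER_CUBIC)[:600])
cv2.imwrite("pics/w11d.png",cv2.resize(a[70:135,250:315],(600,600),interpolation=cv2.INTER_CUBIC))
E
```

```text
(no output)
```

View pics/w11c.png

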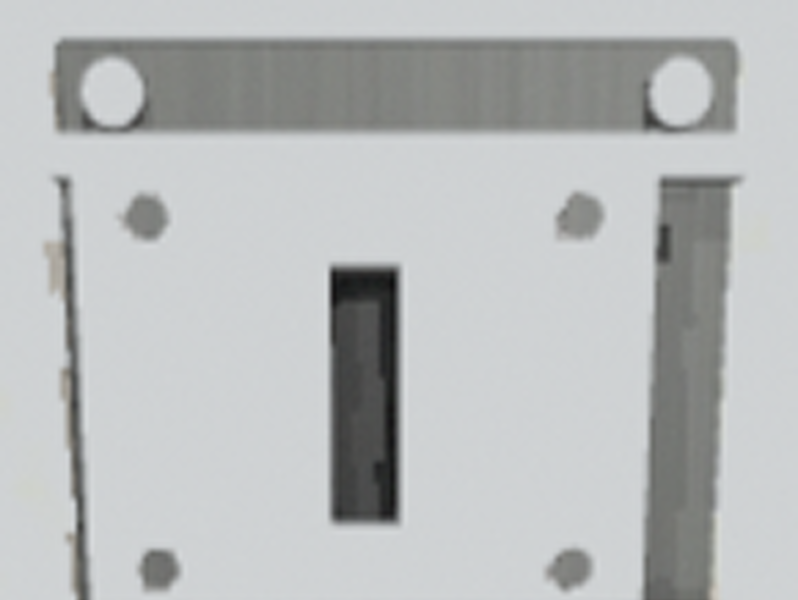

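View pics/w11d.png

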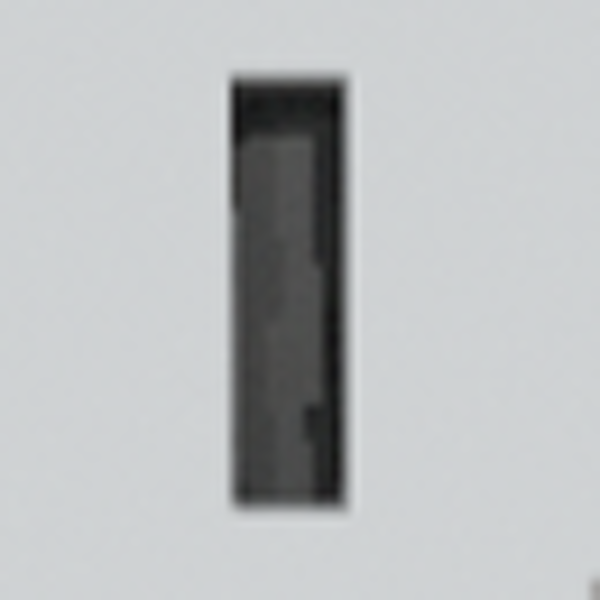

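```bash
python3 - <<'E'
from h import *
z=np.load("w11.npz");c={"K":z["K"],"T":z["T"]}
k=65/600
f=lambda x,y,h:at(c,250+(x+.5)*k-.5,70+(y+.5)*k-.5,h)
tl,tr,bl,br=f(233,78,44),f(345,78,44),f(233,505,44),f(345,505,44)
print(np.round([tl,tr,bl,br],2))
print("len",np.linalg.norm(tl-bl),np.linalg.norm(tr-br),"wid",np.linalg.norm(tl-tr),np.linalg.norm(bl-br))
m=(tl+tr+bl+br)/4;print("centre",m)
for a,b in((tl,bl),(tr,br)):
    d=a-b;print("yaw",np.degrees(np.arctan2(d[1],d[0])))
for a,b in((tl,tr),(bl,br)):
    d=a-b;print("yaw",np.degrees(np.arctan2(d[1],d[0]))-90)
k=145/798
g=lambda x,y,h:at(c,215+(x+.5)*k-.5,30+(y+.5)*k-.5,h)
a,b=g(57,40,8),g(738,40,8);d=a-b;print("base",a,b,np.linalg.norm(d),np.degrees(np.arctan2(d[1],d[0]))-90)
s=[g(147,217,44),g(581,216,44),g(159,570,44),g(571,568,44)];
for i,j in((0,1),(2,3)): d=s[i]-s[j];print("screws",np.linalg.norm(d),np.degrees(np.arctan2(d[1],d[0]))-90)
for i,j in((0,2),(1,3)): d=s[i]-s[j];print("screws",np.linalg.norm(d),np.degrees(np.arctan2(d[1],d[0])))
st=arm.state();print(st["tcp_pos"],st["tcp_rot"][:,1])
E
```

```text
[[ 484.23 -204.01   44.  ]
 [ 483.52 -213.85   44.  ]
 [ 448.1  -201.14   44.  ]
 [ 447.36 -211.37   44.  ]]
len 36.24716172724988 36.24568873373262 wid 9.87081582077753 10.251447294161586
centre [ 465.80271077 -207.59162621   44.        ]
yaw -4.530621392307312
yaw -3.9289456844942707
yaw -4.165890620432506
yaw -4.160030419708676
base [ 526.63504482 -161.78189448    8.        ] [ 518.59133254 -272.0873668     8.        ] 110.59836586467328 -4.17074907502608
screws 63.69104439511992 -4.045442795369951
screws 63.71508999076517 -3.889030572734029
screws 50.27614933832633 -4.0762046675755315
screws 50.10220605793085 -4.049084953110606
[ 375.10973419 -202.60290681  118.05721968] [-9.97347992e-01  7.27803657e-02 -2.55084780e-05]
```

```bash
python3 - <<'E'
import cv2,numpy as np
a=cv2.imread("pics/w11.png");cv2.imwrite("pics/w11e.png",cv2.resize(a[200:270,240:325],(729,600),interpolation=cv2.INTER_CUBIC))
g=cv2.cvtColor(a,cv2.COLOR_BGR2GRAY)
for r in (235,240,245,250,255,260): print(r,g[r,250:318].tolist())
E
```

```text
235 [147, 147, 148, 147, 146, 143, 143, 142, 145, 140, 116, 64, 72, 104, 157, 179, 180, 180, 179, 178, 177, 177, 178, 179, 181, 182, 180, 180, 180, 179, 179, 179, 179, 179, 180, 179, 180, 180, 178, 172, 134, 108, 111, 110, 111, 109, 109, 111, 110, 112, 104, 79, 69, 67, 94, 144, 144, 145, 143, 146, 145, 144, 145, 142, 144, 146, 143, 142]
240 [139, 137, 136, 134, 134, 124, 68, 53, 53, 67, 126, 181, 178, 177, 179, 179, 179, 180, 179, 178, 177, 178, 177, 180, 182, 181, 180, 179, 179, 179, 178, 179, 179, 178, 179, 170, 108, 109, 108, 108, 108, 109, 109, 111, 110, 109, 110, 110, 111, 109, 110, 109, 108, 107, 92, 73, 53, 48, 52, 59, 61, 63, 62, 62, 64, 61, 63, 60]
245 [85, 83, 84, 82, 75, 48, 16, 25, 109, 182, 182, 182, 178, 176, 177, 180, 180, 180, 180, 178, 178, 178, 178, 178, 180, 180, 180, 178, 178, 175, 164, 163, 164, 164, 164, 164, 154, 110, 109, 107, 106, 109, 111, 109, 110, 108, 110, 109, 110, 110, 109, 110, 110, 109, 110, 109, 93, 9, 17, 29, 59, 84, 85, 85, 85, 83, 85, 84]
250 [86, 83, 84, 72, 45, 14, 16, 46, 92, 111, 112, 112, 108, 106, 107, 108, 110, 108, 109, 108, 107, 108, 106,
[... 162 characters left out ...]
11, 103, 59, 15, 13, 27, 50, 77, 86, 84, 86, 84, 85]
255 [79, 77, 68, 30, 17, 17, 10, 33, 74, 111, 110, 108, 110, 107, 107, 105, 109, 107, 109, 108, 109, 110, 110, 109, 109, 110, 109, 108, 107, 108, 108, 108, 107, 107, 107, 107, 106, 106, 106, 107, 107, 107, 107, 111, 110, 107, 107, 108, 110, 110, 110, 108, 109, 108, 110, 111, 100, 22, 18, 8, 16, 18, 53, 76, 79, 80, 84, 84]
260 [82, 72, 27, 22, 17, 20, 11, 23, 56, 103, 110, 111, 108, 104, 109, 106, 107, 107, 109, 108, 108, 107, 109, 108, 106, 110, 109, 108, 107, 108, 107, 110, 105, 106, 107, 107, 107, 108, 107, 107, 109, 107, 111, 109, 110, 110, 108, 108, 108, 109, 107, 109, 109, 108, 109, 106, 89, 20, 19, 16, 16, 13, 19, 45, 82, 84, 87, 91]
```

View pics/w11e.png

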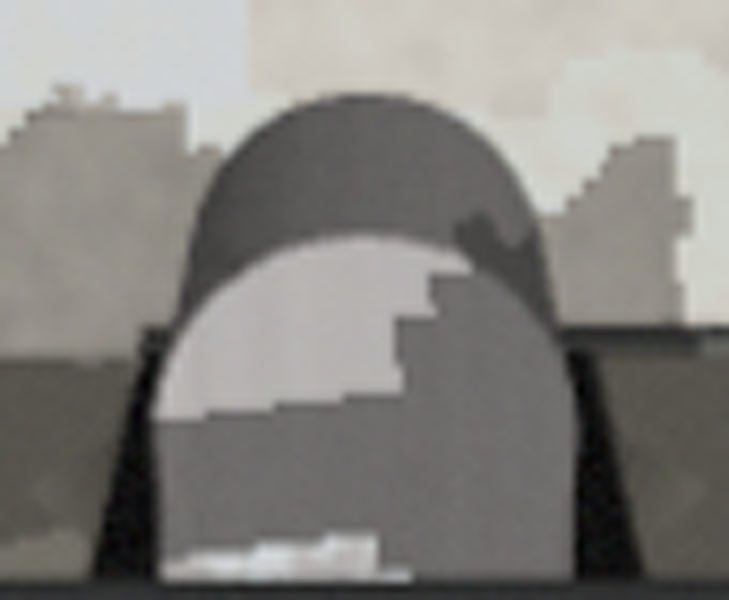

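```bash
python3 - <<'E'
from h import *
w=load("wrist");T=w["hand_eye"]
def inz(u,v,z): o,d=ray(w,u,v,T); return o+d*(z-o[2])/d[2]
for z in(-67.7,-66): print("top rd",inz(282.5,227.3,z))
for z in(-39.7,-38): print("bottom rd",inz(282.5,210.8,z))
print("edges",inz(257.4,252,-67.7),inz(306.9,252,-67.7),inz(257.9,260,-67.7),inz(306.7,260,-67.7))
s=arm.state();R=s["tcp_rot"];print(R.T@(np.array([466.2,-207.7,0])-s["tcp_pos"]))
E
```

```text
top rd [ -0.19510304 -28.85467101 -67.7       ]
top rd [ -0.19489662 -28.28033848 -66.        ]
bottom rd [ -0.19504938 -28.47502858 -39.7       ]
bottom rd [ -0.19488015 -28.00159797 -38.        ]
edges [-11.31295442 -17.31790025 -67.7       ] [ 10.61970523 -17.32848295 -67.7       ] [-11.17193877 -13.46806029 -67.7       ] [ 10.61313799 -13.4790543  -67.7       ]
[ -1.65155155 -91.24251271 118.08780937]
```

```bash
python3 -m jog '[{"gripper":5,"tx":0,"ty":-0.15,"tz":0.1,"turn":0},{"gripper":5,"tx":-0.03,"ty":-0.4,"tz":0.3,"turn":0},{"gripper":5,"tx":-0.03,"ty":-0.7,"tz":0.6,"turn":0},{"gripper":5,"tx":-0.03,"ty":-1.0,"tz":0.9,"turn":0},{"gripper":5,"tx":-0.03,"ty":-1.2,"tz":1.15,"turn":0},{"gripper":5,"tx":-0.03,"ty":-1.27,"tz":1.3,"turn":0},{"gripper":5,"tx":-0.03,"ty":-1.3,"tz":1.35,"turn":0},{"gripper":5,"tx":-0.03,"ty":-1.3,"tz":1.35,"turn":0},{"gripper":5,"tx":-0.03,"ty":-1.3,"tz":1.35,"turn":0},{"gripper":5,"tx":-0.03,"ty":-1.3,"tz":1.35,"turn":0}]'
python3 - <<'E'
from h import *
s=arm.state();w=load("wrist");np.savez("w12.npz",T=wristT(s,w),K=w["K"],p=s["tcp_pos"],R=s["tcp_rot"]);cv2.imwrite("pics/w12.png",w["image"][:,:,::-1])
cv2.imwrite("pics/w12c.png",cv2.resize(w["image"][130:230,232:332,::-1],(600,600),interpolation=2))
E
```

```text
t: 13.02
tcp_pos: [426.9, -205.8, 64.6]
tcp_rot: [[-0.074, -0.997, 0.001], [-0.997, 0.074, -0.0], [0.0, -0.001, -1.0]]
contact_force: [0.6, -0.1, -2.1]
grip_width: 21.7
```

View pics/w12c.png

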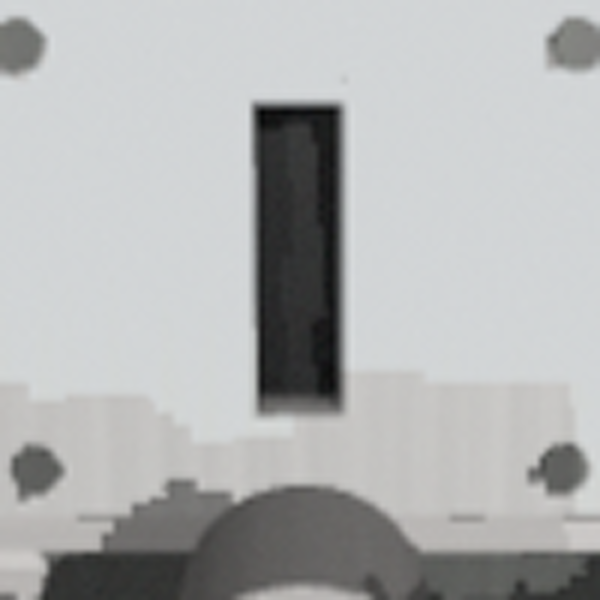

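```bash
python3 - <<'E'
from h import *
z=np.load("w12.npz");w=load("wrist");T=w["hand_eye"];h=44-z["p"][2]
def inz(u,v,zz): o,d=ray(w,u,v,T); return o+d*(zz-o[2])/d[2]
f=lambda x,y,zz:inz(232+(x+.5)/6-.5,130+(y+.5)/6-.5,zz)
C=np.array([f(255,103,-h),f(343,103,-h),f(257,412,-h),f(343,412,-h)]);print(C.round(2),C.mean(0))
print(np.linalg.norm(C[0]-C[1]),np.linalg.norm(C[2]-C[3]),np.linalg.norm(C[0]-C[2]))
for zz in(0,3,5):
  k=f(304,487,-39.7);
print("head bottom",k)
E
```

```text
[[ -6.   -57.45  20.64]
 [  4.1  -57.46  20.64]
 [ -6.01 -21.05  20.64]
 [  4.31 -21.05  20.64]] [ -0.90283255 -39.25316819  20.64237628]
10.100365472173301 10.32241536393558 36.40524783911907
head bottom [ -0.3260406  -28.50098809 -39.7       ]
```

```bash
python3 -m jog '[{"gripper":5,"tx":-0.01,"ty":-0.15,"tz":0,"turn":0},{"gripper":5,"tx":-0.017,"ty":-0.4,"tz":0,"turn":0},{"gripper":5,"tx":-0.017,"ty":-0.65,"tz":0,"turn":0},{"gripper":5,"tx":-0.017,"ty":-0.85,"tz":0.05,"turn":0},{"gripper":5,"tx":-0.017,"ty":-0.95,"tz":0.15,"turn":0},{"gripper":5,"tx":-0.017,"ty":-0.99,"tz":0.25,"turn":0},{"gripper":5,"tx":-0.017,"ty":-0.99,"tz":0.33,"turn":0},{"gripper":5,"tx":-0.017,"ty":-0.99,"tz":0.36,"turn":0},{"gripper":5,"tx":-0.017,"ty":-0.99,"tz":0.36,"turn":0},{"gripper":5,"tx":-0.017,"ty":-0.99,"tz":0.36,"turn":0}]'
python3 - <<'E'
from h import *
c=load("side");d=load("scene")
cv2.imwrite("pics/s13.png",np.hstack([cv2.resize(c["image"][150:220,280:350,::-1],(400,400),interpolation=2),cv2.resize(d["image"][150:220,185:255,::-1],(400,400),interpolation=2)]))
E
```

```text
t: 13.95
tcp_pos: [465.9, -208.0, 49.5]
tcp_rot: [[-0.074, -0.997, -0.0], [-0.997, 0.074, 0.0], [0.0, 0.0, -1.0]]
contact_force: [-0.2, 0.3, -2.8]
grip_width: 21.7
```

View pics/s13.png

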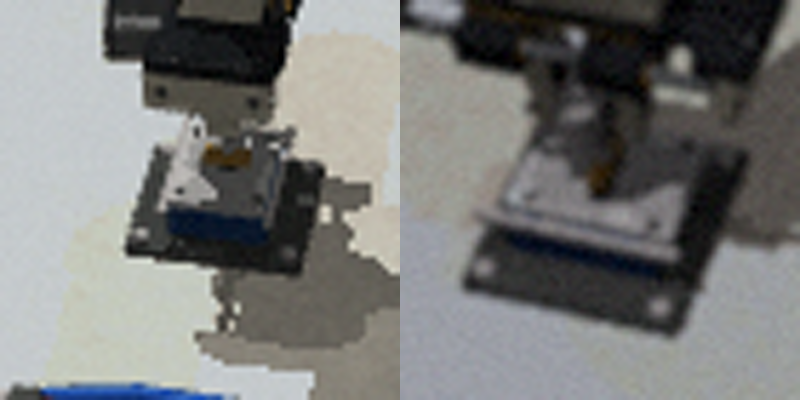

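The brass foot hangs over the slot in both views. I lower it gently by 5 mm and feel for contact.

```bash
python3 -m jog '[{"gripper":5,"tx":0,"ty":0,"tz":0.03,"turn":0},{"gripper":5,"tx":0,"ty":0,"tz":0.05,"turn":0},{"gripper":5,"tx":0,"ty":0,"tz":0.07,"turn":0},{"gripper":5,"tx":0,"ty":0,"tz":0.08,"turn":0},{"gripper":5,"tx":0,"ty":0,"tz":0.09,"turn":0},{"gripper":5,"tx":0,"ty":0,"tz":0.1,"turn":0},{"gripper":5,"tx":0,"ty":0,"tz":0.11,"turn":0},{"gripper":5,"tx":0,"ty":0,"tz":0.12,"turn":0},{"gripper":5,"tx":0,"ty":0,"tz":0.12,"turn":0},{"gripper":5,"tx":0,"ty":0,"tz":0.12,"turn":0}]'
```

```text
t: 14.88
tcp_pos: [466.3, -208.0, 44.8]
tcp_rot: [[-0.074, -0.997, -0.0], [-0.997, 0.074, -0.0], [0.0, 0.0, -1.0]]
contact_force: [-0.2, 0.2, -2.9]
grip_width: 21.6
```

```bash
python3 -m jog '[{"gripper":5,"tx":0,"ty":0,"tz":0.02,"turn":0},{"gripper":5,"tx":0,"ty":0,"tz":0.04,"turn":0},{"gripper":5,"tx":0,"ty":0,"tz":0.06,"turn":0},{"gripper":5,"tx":0,"ty":0,"tz":0.08,"turn":0},{"gripper":5,"tx":0,"ty":0,"tz":0.1,"turn":0},{"gripper":5,"tx":0,"ty":0,"tz":0.11,"turn":0},{"gripper":5,"tx":0,"ty":0,"tz":0.12,"turn":0},{"gripper":5,"tx":0,"ty":0,"tz":0.13,"turn":0},{"gripper":5,"tx":0,"ty":0,"tz":0.13,"turn":0},{"gripper":5,"tx":0,"ty":0,"tz":0.13,"turn":0}]'
```

```text
t: 15.72
tcp_pos: [466.4, -208.0, 39.7]
tcp_rot: [[-0.074, -0.997, -0.0], [-0.997, 0.074, -0.0], [0.0, 0.0, -1.0]]
contact_force: [0.8, 0.0, -2.7]
grip_width: 21.8
```

It is in the slot, with the foot at about 37 mm and no added force. I go down to the spring.

```bash
python3 -m jog '[{"gripper":5,"tx":0,"ty":0,"tz":0.03,"turn":0},{"gripper":5,"tx":0,"ty":0,"tz":0.06,"turn":0},{"gripper":5,"tx":0,"ty":0,"tz":0.09,"turn":0},{"gripper":5,"tx":0,"ty":0,"tz":0.11,"turn":0},{"gripper":5,"tx":0,"ty":0,"tz":0.13,"turn":0},{"gripper":5,"tx":0,"ty":0,"tz":0.15,"turn":0},{"gripper":5,"tx":0,"ty":0,"tz":0.17,"turn":0},{"gripper":5,"tx":0,"ty":0,"tz":0.19,"turn":0},{"gripper":5,"tx":0,"ty":0,"tz":0.19,"turn":0},{"gripper":5,"tx":0,"ty":0,"tz":0.19,"turn":0}]'
```

```text
t: 16.55
tcp_pos: [466.4, -208.0, 32.3]
tcp_rot: [[-0.074, -0.997, 0.0], [-0.997, 0.074, -0.0], [0.0, -0.0, -1.0]]
contact_force: [-1.6, 2.3, 3.5]
grip_width: 21.5
```

```bash
python3 -m jog '[{"gripper":5,"tx":0,"ty":0,"tz":0.03,"turn":0},{"gripper":5,"tx":0,"ty":0,"tz":0.05,"turn":0},{"gripper":5,"tx":0,"ty":0,"tz":0.07,"turn":0},{"gripper":5,"tx":0,"ty":0,"tz":0.09,"turn":0},{"gripper":5,"tx":0,"ty":0,"tz":0.11,"turn":0},{"gripper":5,"tx":0,"ty":0,"tz":0.12,"turn":0},{"gripper":5,"tx":0,"ty":0,"tz":0.13,"turn":0},{"gripper":5,"tx":0,"ty":0,"tz":0.14,"turn":0},{"gripper":5,"tx":0,"ty":0,"tz":0.14,"turn":0},{"gripper":5,"tx":0,"ty":0,"tz":0.14,"turn":0}]'
python3 -c "
from bench import arm
s=arm.state();print(s['tcp_pos'],s['contact_force'],s['ft_torque'])"
```

```text
t: 17.38
tcp_pos: [466.4, -208.0, 26.6]
tcp_rot: [[-0.074, -0.997, 0.0], [-0.997, 0.074, -0.0], [0.0, -0.0, -1.0]]
contact_force: [-3.1, 1.4, 7.0]
grip_width: 21.8
[ 466.42187736 -208.03598673   26.62417144] [-3.08623538  1.38006905  6.97011035] [ 0.67974113  1.17428462 -0.01688442]
```

Force has risen about 9.8 N, which matches the spring at roughly 24–25 mm. I check that the wrist has room to turn.

```bash
python3 -c "
from bench import arm
print(arm.state()['joint_positions'])"
python3 -m jog '[{"gripper":5,"tx":0,"ty":0,"tz":0,"turn":0.4},{"gripper":5,"tx":0,"ty":0,"tz":0,"turn":1},{"gripper":5,"tx":0,"ty":0,"tz":0,"turn":1.5},{"gripper":5,"tx":0,"ty":0,"tz":0,"turn":2},{"gripper":5,"tx":0,"ty":0.002,"tz":0,"turn":2.5},{"gripper":5,"tx":0,"ty":0.003,"tz":0,"turn":3},{"gripper":5,"tx":0,"ty":0.003,"tz":0,"turn":3.5},{"gripper":5,"tx":0,"ty":0.004,"tz":0,"turn":4},{"gripper":5,"tx":0,"ty":0.004,"tz":0,"turn":4},{"gripper":5,"tx":0,"ty":0.004,"tz":0,"turn":4}]'
python3 -c "
from bench import arm
s=arm.state();print(s['joint_positions'][5],s['contact_force'],s['ft_torque'])"
```

```text
[-3.44711472e-02  2.64912842e-01 -5.56689667e-01  1.33182846e-04
 -7.49078343e-01  1.53137794e+00]
t: 18.22
tcp_pos: [468.0, -208.4, 27.2]
tcp_rot: [[-0.41, -0.912, 0.003], [-0.912, 0.41, -0.001], [-0.001, -0.003, -1.0]]
contact_force: [-0.6, -0.3, 6.3]
grip_width: 21.8
1.181993000889657 [-0.60932572 -0.32080258  6.33309001] [-0.06536587  0.02473404 -0.01068572]
```

```bash
python3 -m jog '[{"gripper":5,"tx":0,"ty":0.01,"tz":0,"turn":0.5},{"gripper":5,"tx":0.005,"ty":0.02,"tz":0,"turn":1.3},{"gripper":5,"tx":0.01,"ty":0.03,"tz":0,"turn":2.1},{"gripper":5,"tx":0.015,"ty":0.04,"tz":0,"turn":2.9},{"gripper":5,"tx":0.015,"ty":0.05,"tz":0,"turn":3.7},{"gripper":5,"tx":0.015,"ty":0.05,"tz":0,"turn":4.5},{"gripper":5,"tx":0.015,"ty":0.05,"tz":0,"turn":5.3},{"gripper":5,"tx":0.015,"ty":0.05,"tz":0,"turn":6.1},{"gripper":5,"tx":0.015,"ty":0.05,"tz":0,"turn":6.8},{"gripper":5,"tx":0.015,"ty":0.05,"tz":0,"turn":7}]'
python3 -c "
from bench import arm
s=arm.state();print(s['joint_positions'][5],s['contact_force'],s['ft_torque'])"
```

```text
t: 19.05
tcp_pos: [466.1, -208.1, 27.3]
tcp_rot: [[-0.861, -0.509, 0.003], [-0.509, 0.861, -0.001], [-0.002, -0.002, -1.0]]
contact_force: [1.0, -0.4, 7.1]
grip_width: 21.9
0.5674017686714973 [ 1.00191999 -0.43105035  7.10295637] [ 0.02349039 -0.0351457   0.11755113]
```

```bash
python3 -m jog '[{"gripper":5,"tx":0,"ty":0,"tz":0,"turn":0.8},{"gripper":5,"tx":0,"ty":0,"tz":0,"turn":1.6},{"gripper":5,"tx":0,"ty":0,"tz":0,"turn":2.4},{"gripper":5,"tx":0,"ty":0,"tz":0,"turn":3.2},{"gripper":5,"tx":0,"ty":0,"tz":0,"turn":4},{"gripper":5,"tx":0,"ty":0,"tz":0,"turn":4.8},{"gripper":5,"tx":0,"ty":0,"tz":0,"turn":5.6},{"gripper":5,"tx":0,"ty":0,"tz":0,"turn":6.4},{"gripper":5,"tx":0,"ty":0,"tz":0,"turn":6.9},{"gripper":5,"tx":0,"ty":0,"tz":0,"turn":7}]'
python3 -c "
from bench import arm
s=arm.state();print(s['joint_positions'][5],s['contact_force'],s['ft_torque'])"
```

```text
t: 19.88
tcp_pos: [466.1, -208.1, 27.3]
tcp_rot: [[-0.997, 0.076, 0.003], [0.076, 0.997, -0.001], [-0.003, -0.001, -1.0]]
contact_force: [0.2, 0.1, 7.2]
grip_width: 22.0
-0.04256149299344512 [0.1744028  0.07382987 7.21761248] [ 0.00108035 -0.06971072  0.0983039 ]
```

Turned 90°. I let it rise gently towards the seat.

```bash
python3 -m jog '[{"gripper":5,"tx":0,"ty":0,"tz":-0.02,"turn":0},{"gripper":5,"tx":0,"ty":0,"tz":-0.04,"turn":0},{"gripper":5,"tx":0,"ty":0,"tz":-0.06,"turn":0},{"gripper":5,"tx":0,"ty":0,"tz":-0.07,"turn":0},{"gripper":5,"tx":0,"ty":0,"tz":-0.08,"turn":0},{"gripper":5,"tx":0,"ty":0,"tz":-0.09,"turn":0},{"gripper":5,"tx":0,"ty":0,"tz":-0.1,"turn":0},{"gripper":5,"tx":0,"ty":0,"tz":-0.11,"turn":0},{"gripper":5,"tx":0,"ty":0,"tz":-0.12,"turn":0},{"gripper":5,"tx":0,"ty":0,"tz":-0.12,"turn":0}]'
python3 -c "
from bench import arm
s=arm.state();print(s['tcp_pos'],s['contact_force'],s['ft_torque'])"
```

```text
t: 20.72
tcp_pos: [465.7, -207.9, 31.8]
tcp_rot: [[-0.997, 0.073, 0.003], [0.073, 0.997, -0.0], [-0.003, -0.0, -1.0]]
contact_force: [4.6, -1.9, 3.8]
grip_width: 21.9
[ 465.6604001  -207.94540147   31.82823009] [ 4.62950455 -1.94721313  3.84720499] [-0.60980695 -1.8155385  -0.04329287]
```

```bash
python3 -m jog '[{"gripper":5,"tx":0,"ty":0,"tz":-0.005,"turn":0},{"gripper":5,"tx":0,"ty":0,"tz":-0.01,"turn":0},{"gripper":5,"tx":0,"ty":0,"tz":-0.015,"turn":0},{"gripper":5,"tx":0,"ty":0,"tz":-0.02,"turn":0},{"gripper":5,"tx":0,"ty":0,"tz":-0.025,"turn":0},{"gripper":5,"tx":0,"ty":0,"tz":-0.025,"turn":0},{"gripper":5,"tx":0,"ty":0,"tz":-0.025,"turn":0},{"gripper":5,"tx":0,"ty":0,"tz":-0.025,"turn":0},{"gripper":5,"tx":0,"ty":0,"tz":-0.025,"turn":0},{"gripper":5,"tx":0,"ty":0,"tz":-0.025,"turn":0}]'
python3 -c "
from bench import arm
s=arm.state();print(s['tcp_pos'],s['contact_force'],s['ft_torque'])"
```

```text
t: 21.55
tcp_pos: [464.2, -207.7, 32.3]
tcp_rot: [[-0.997, 0.074, 0.0], [0.074, 0.997, 0.0], [-0.0, 0.0, -1.0]]
contact_force: [5.3, -0.5, 4.6]
grip_width: 21.8
[ 464.23017792 -207.68075686   32.25345894] [ 5.25325893 -0.4945632   4.62640559] [-0.15012994 -2.07793714  0.01762853]
```

```bash
python3 -m jog '[{"gripper":5,"tx":-0.01,"ty":0,"tz":0,"turn":0},{"gripper":5,"tx":-0.02,"ty":0,"tz":0,"turn":0},{"gripper":5,"tx":-0.03,"ty":0,"tz":0,"turn":0},{"gripper":5,"tx":-0.04,"ty":0,"tz":0,"turn":0},{"gripper":5,"tx":-0.04,"ty":0,"tz":0,"turn":0},{"gripper":5,"tx":-0.04,"ty":0,"tz":-0.005,"turn":0},{"gripper":5,"tx":-0.04,"ty":0,"tz":-0.01,"turn":0},{"gripper":5,"tx":-0.04,"ty":0,"tz":-0.015,"turn":0},{"gripper":5,"tx":-0.04,"ty":0,"tz":-0.015,"turn":0},{"gripper":5,"tx":-0.04,"ty":0,"tz":-0.015,"turn":0}]'
python3 -c "
from bench import arm
s=arm.state();print(s['tcp_pos'],s['contact_force'],s['ft_torque'])"
python3 - <<'E'
from h import *
c=load("side");d=load("scene")
cv2.imwrite("pics/s14.png",np.hstack([cv2.resize(c["image"][150:220,280:350,::-1],(400,400),interpolation=2),cv2.resize(d["image"][150:220,185:255,::-1],(400,400),interpolation=2)]))
E
```

```text
t: 22.38
tcp_pos: [464.4, -207.7, 32.3]
tcp_rot: [[-0.997, 0.074, -0.002], [0.074, 0.997, 0.0], [0.002, 0.0, -1.0]]
contact_force: [-1.0, 0.6, 1.0]
grip_width: 21.9
[ 464.44610702 -207.71878901   32.29230714] [-0.95535936  0.58888774  1.02758518] [0.31460605 0.55249669 0.05975516]
```

View pics/s14.png

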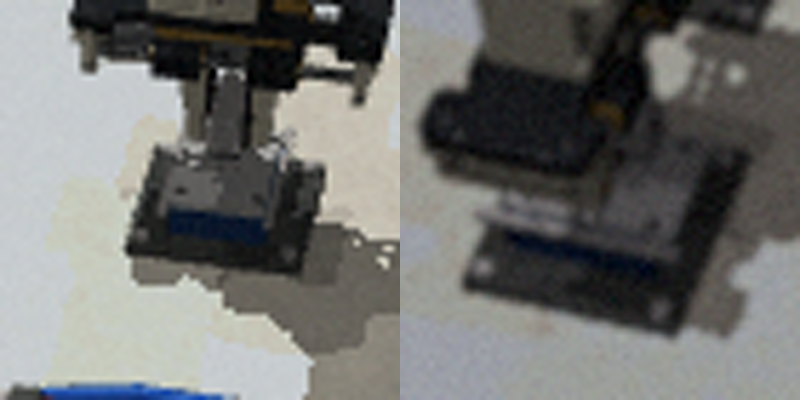

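It stops rising at TCP 32.3 (foot about 30.0 mm, the seat height) while the force falls. I release in place.

```bash
python3 -m jog '[{"gripper":5,"tx":0,"ty":0,"tz":-0.005,"turn":0},{"gripper":5,"tx":0,"ty":0,"tz":-0.01,"turn":0},{"gripper":5,"tx":0,"ty":0,"tz":-0.01,"turn":0},{"gripper":22,"tx":0,"ty":0,"tz":-0.01,"turn":0},{"gripper":25,"tx":0,"ty":0,"tz":-0.01,"turn":0},{"gripper":30,"tx":0,"ty":0,"tz":-0.01,"turn":0},{"gripper":40,"tx":0,"ty":0,"tz":-0.01,"turn":0},{"gripper":48,"tx":0,"ty":0,"tz":-0.01,"turn":0},{"gripper":48,"tx":0,"ty":0,"tz":-0.01,"turn":0},{"gripper":48,"tx":0,"ty":0,"tz":-0.01,"turn":0}]'
python3 - <<'E'
from h import *
c=load("side");d=load("wrist")
cv2.imwrite("pics/s15.png",np.hstack([cv2.resize(c["image"][150:220,280:350,::-1],(400,400),interpolation=2),cv2.resize(d["image"][180:300,220:340,::-1],(400,400),interpolation=2)]))
E
```

```text
t: 23.32
tcp_pos: [466.3, -207.9, 33.6]
tcp_rot: [[-0.997, 0.074, 0.001], [0.074, 0.997, -0.0], [-0.001, -0.0, -1.0]]
contact_force: [0.7, 0.2, -0.1]
grip_width: 46.7
```

View pics/s15.png

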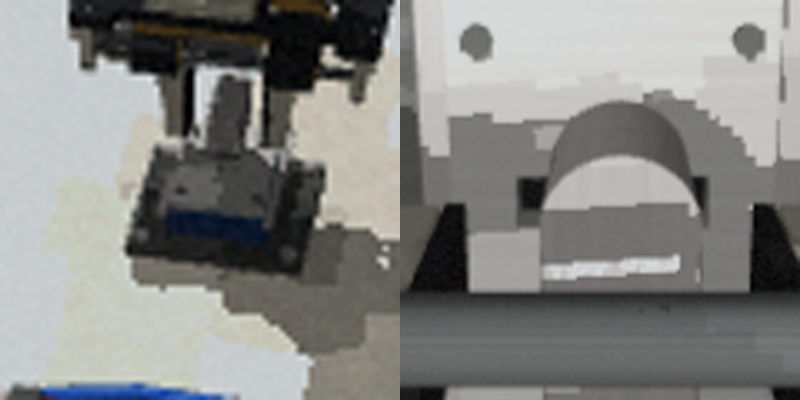

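The anvil stays standing on its own, with its head lying across the slot. I withdraw straight up.

```bash
python3 -m jog '[{"gripper":50,"tx":0,"ty":0,"tz":-0.1,"turn":0},{"gripper":55,"tx":0,"ty":0,"tz":-0.3,"turn":0},{"gripper":55,"tx":0,"ty":0,"tz":-0.6,"turn":0},{"gripper":55,"tx":0,"ty":0,"tz":-1,"turn":0},{"gripper":55,"tx":0,"ty":0,"tz":-1.6,"turn":0},{"gripper":55,"tx":0,"ty":0,"tz":-2.2,"turn":0},{"gripper":55,"tx":0,"ty":0,"tz":-2.8,"turn":0},{"gripper":55,"tx":0,"ty":0,"tz":-3.3,"turn":0},{"gripper":55,"tx":0,"ty":0,"tz":-3.7,"turn":0},{"gripper":55,"tx":0,"ty":0,"tz":-3.8,"turn":0}]'
python3 - <<'E'
from h import *
s=arm.state();c=load("side");d=load("wrist");np.savez("w16.npz",T=wristT(s,d),K=d["K"],R=s["tcp_rot"])
cv2.imwrite("pics/w16.png",d["image"][:,:,::-1])
cv2.imwrite("pics/s16.png",np.hstack([cv2.resize(c["image"][150:220,280:350,::-1],(400,400),interpolation=2),cv2.resize(d["image"][100:260,200:360,::-1],(400,400),interpolation=2)]))
E
```

```text
t: 24.25
tcp_pos: [467.3, -208.3, 189.2]
tcp_rot: [[-0.997, 0.073, 0.005], [0.073, 0.997, -0.001], [-0.005, -0.001, -1.0]]
contact_force: [-0.1, -0.4, 0.0]
grip_width: 55.2
```

View pics/s16.png

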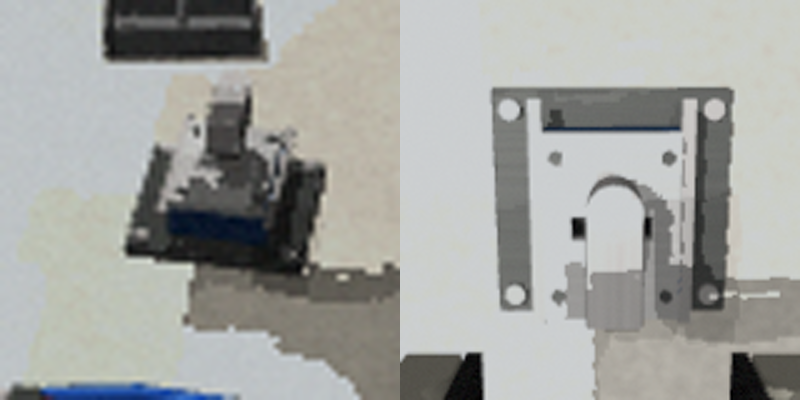

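View pics/w16.png

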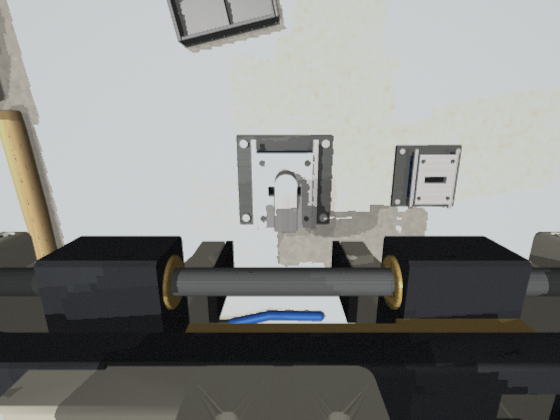

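The anvil stands upright across the slot, with slot ends visible on both sides of the head at wrist (271,191) and (299,191). I check the head's height scale, heading and tilt before handing in.

```bash
python3 - <<'E'
from h import *
a=cv2.imread("pics/w16.png");cv2.imwrite("pics/w16c.png",cv2.resize(a[155:245,240:330],(600,600),interpolation=cv2.INTER_CUBIC))
d=load("scene");cv2.imwrite("pics/sc16.png",np.hstack([cv2.resize(d["image"][150:220,185:255,::-1],(400,400),interpolation=2),cv2.resize(load("side")["image"][150:220,280:350,::-1],(400,400),interpolation=2)]))
E
```

```text
(no output)
```

View pics/w16c.png

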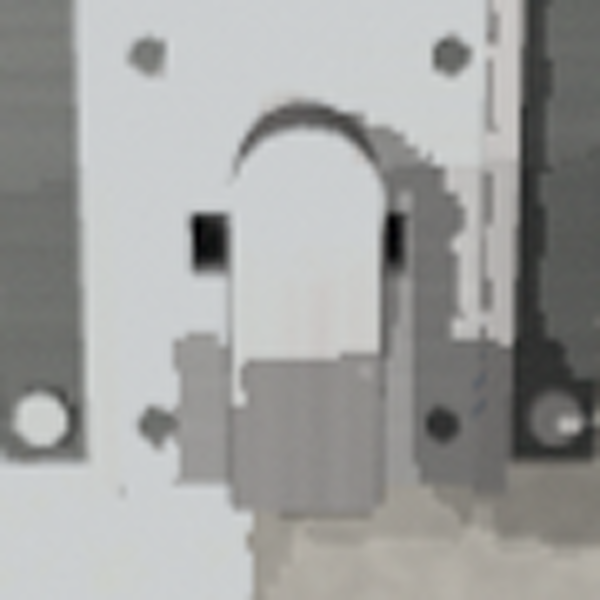

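View pics/sc16.png

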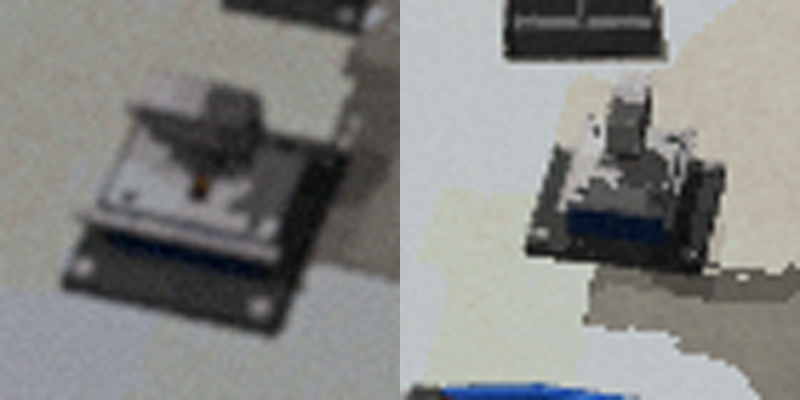

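```bash
python3 - <<'E'
from h import *
z=np.load("w16.npz");c={"K":z["K"],"T":z["T"]};k=.15
f=lambda x,y,h:at(c,240+(x+.5)*k-.5,155+(y+.5)*k-.5,h)
p=lambda n,v:print(n,np.round(v,1))
a,b=f(192,241,44),f(404,241,44);p("slot ends",[a,b]);p("slot c",(a+b)/2);print(np.linalg.norm(a-b))
l1,r1,l2,r2=f(229,200,100),f(386,200,100),f(233,500,100),f(382,500,100)
p("head mids",[(l1+r1)/2,(l2+r2)/2]);print(np.linalg.norm(l1-r1),np.linalg.norm(l2-r2))
rd,sq=f(308,127,100),f(308,515,100);print(np.linalg.norm(rd-sq));p("origin",sq+(rd-sq)*28/57)
d=rd-sq;print(np.degrees(np.arctan2(d[1],d[0])))
rb=f(304,101,72);p("rd top/bottom",[rd,rb])
E
```

```text
slot ends [[ 484.1 -209.4   44. ]
 [ 448.2 -206.8   44. ]]
slot c [ 466.2 -208.1   44. ]
36.035401003774126
head mids [[ 463.6 -225.6  100. ]
 [ 466.7 -181.   100. ]]
22.142480170671107 21.87894085134753
57.35180481404601
origin [ 464.9 -206.8  100. ]
-94.0242689557302
rd top/bottom [[ 462.8 -235.9  100. ]
 [ 463.3 -235.7   72. ]]
```

The checks agree: the head's top is at 100 mm, its heading is −94° (slot −4°, so a quarter turn), it is within about 2 mm of the slot centre, and it is vertical. I hand the job in.

```bash
python3 -c "
from bench import ticket
print(ticket.job_done())"
```

```text
the job is handed in; nothing more can be done
None
```

The anvil is locked in the larger blue socket and stands on its own, and I handed the job in at about 24.5 s. It went down through the slot, about 1.5 mm below turn depth, through a quarter turn, and back up to the seat.

**Last checks:**
- **Height:** the head's top measured at about 100 mm, which puts the foot at about 30 mm, the seat height.
- **Heading:** −94.0°, against −4.1° for the slot.
- **Upright:** the top and bottom of the head line up within 0.5 mm.
- **Position:** the anvil's axis is within about 2 mm of the slot centre.
- **Forces:** readings between moves stayed under about 10 N.
- **Clearance:** the robot was touching nothing, well above the bench.

**What disagreed:**
- **First grasp:** the fingers closed above the head. The camera views showed that the real fingertips sit about 35 mm higher than the reported TCP. I corrected for this and gripped again.
- **Side load:** while the bar rose into the groove I read up to about 5 N sideways and a 1–2 mm sideways drift. Both cleared before I let go.
- **Other items:** I did not re-measure them individually. What showed in the last pictures looked undisturbed.

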